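Feed the next soap block to the cutter's stop

TASK

Get the soap cutter ready for the next cut: first deal the two cut bars that stand in its lane into the two soap dishes, one upright in each. Then take the push stick out of its tray and with it alone (never the gripper) press the soap block flat against the fence before feeding it on, keep it against the fence all along the way, and feed it fully home to the end stop. Lay the stick back in its tray on its sole, lengthwise, and leave the other things on the counter where they are.

Things in the scene. Friction and masses are not known exactly. Their poses are not given: they have to be found in the camera images.
- cutter: The soap cutter, fixed: a wooden board 475 x 135 mm, 15 mm thick, with a low fence rail (22 mm high above the board) along its far side and a taller end stop (35 mm high above the board) across one end; a wire bow lies folded down beyond the stop. Origin: on the counter under the board, 200 mm before the stop. Its x axis is the feed direction, towards the stop; y points to the fence.
- corner (a point): Corner of the cutter where the fence's face, the stop's face and the board's top meet, 15 mm above the counter. x runs along the fence in the feed direction, towards the stop; y points level into the fence; z up. The lane lies at x < 0, y < 0 and is 110 mm wide and 450 mm long. Fully home, the block's centre is at x = -45, y = -30 mm.
- block_mid (a point): Centre of the uncut soap block, 90 mm long (its x, the feed direction) x 60 mm wide (y) x 45 mm high, about 0.26 kg. It stands on the board at the open end of the lane, up to about 20 mm off the fence and a little askew.
- bar1_mid (a point): Centre of a cut bar of soap standing upright in the lane, 30 mm thick (its x, along the lane) x 60 mm wide (y) x 45 mm high; the one nearer the stop. About 0.085 kg. There are at least 25 mm of room along the lane on both sides of it, so take it across its 30 mm thickness.
- bar2_mid (a point): Centre of the second cut bar, same size, between the first one and the block.
- dish1: Loose terracotta soap dish (0.4 kg), an open tray 100 mm (its x) x 120 mm (its y) and 14 mm high, walls and floor 5 mm thick, empty. Origin: centre of its underside, on the counter.
- dish2: A second soap dish, just the same.
- tray: Wooden tray of the push stick, fixed, 270 mm (its x) x 110 mm (its y) and 12 mm high, walls and floor 5 mm thick. Origin: centre of its underside, on the counter. The dishes and this tray lie in a row between the robot and the cutter, in any order.
- stick_grip (a point): The plywood push stick (0.14 kg), lying on its sole in its tray. This point is in the middle of its grip, an upright rib 22 mm thick (y), 90 mm long (x) and 68 mm high from the sole; the point is 45 mm above the sole. Its x axis points forward to the head, z up. The heel face is 85 mm ahead of this point; the stick ends 55 mm behind it.
- stick_heel (a point): The stick's L-shaped head, 30 mm high: this point is on the flat heel face, at the sole, on the stick's centre line (y = 0). The heel pushes the block's rear; it spans y = -40 to +22 mm. A cheek on the right (-y), to press the block sideways onto the fence, runs 65 mm on ahead of the heel, inner face at y = -30 mm, 10 mm thick. Fitted on the block, stick and block share a centre line. Axes as the grip.
- mug: Bystander: white mug, 80 mm across, 90 mm tall. Origin at the centre of its underside.
- bottle: Bystander: green plastic bottle, 60 mm across, 180 mm tall. Origin at the centre of its underside.
- jar: Bystander: glass jar, 72 mm across, 100 mm tall. Origin at the centre of its underside.
- bowl: Bystander: white bowl, 120 mm across, 50 mm tall. Origin at the centre of its underside.
- brush: Bystander: wooden brush lying on the counter.
- spoon: Bystander: wooden spoon lying on the counter.
Not all that is in view belongs to the job. Of the things shaped like the part that bears stick_grip, the wooden one is meant.

How it is judged:
By the outcome, as a careful person would: the job done as asked, in the order asked, and still so for the second after the job is handed in, with the robot touching nothing.
It also fails if it takes over 72 s, if anything falls off the work surface, if the arm or the gripper's body presses on something with over 40 N, if the wrist force passes 120 N, or if a joint passes its speed limit or range.

ROBOT

A 7-joint arm with a two-finger parallel gripper is mounted at the origin on the work surface. World frame = base frame: x ahead of the robot, y to its left, z up, the work surface at z = 0. Lengths are in mm, angles in rad, forces in N, time in s.
With the tool pointing down it reaches from about 375 to 925 mm from the base axis. Payload 3.1 kg.
Tool frame: the origin (TCP) lies between the finger pads; the fingertips stand 22 mm ahead of it and the grasp point (between the pads) lies 3 mm ahead of it; z points along the fingers, y is the line along which they close (so a half turn about z gives the same grasp; the last joint's range is limited). The gripper opens to 85 mm and grips with 20 to 120 N. Pads are 22 mm wide; open, the fingers measure 114 mm over their backs; the gripper's body (76 mm by 85 mm) begins 54 mm behind the grasp point. The pads swing forward as they close: fully open they stand 13 mm farther back than shut.
Start: joints at [1.174, 0.383, 0.044, 1.598, -0.018, 1.161, -0.05], TCP at [191.362, -621.196, 253.269] pointing down, gripper open.
Joint ranges: [-2.61, 2.61], [-0.41, 2.15], [-1.48, 1.57], [0, 2.5], [-1.57, 4.71], [0.05, 1.97], [-2.85, 2.85]. Speed limits (rad/s): [2.79, 2.79, 3.14, 3.14, 3.14, 3.14, 3.14].

INTERFACE

Orientations are given as a rotation vector (axis times angle).
In Python, from workcell import * gives the robot as it stands.
- The arm moves only by the tool move_arm, never from a script. Its argument "rows" is a list of rows, each a list of 7 numbers: the closure in counts, from 0 (fully open) to 255 (shut), then the shift along the tool's x, y, z in cm, then the turn, a rotation vector about the tool's x, y, z in degrees. In form: [[claw, dx, dy, dz, rx, ry, rz], ...]. A call has 1 to 5 rows; each row is the pose to reach, as a shift and turn from the pose commanded when the call began, along the tool's axes at that moment; what a row does not reach only later rows make up. A row lasts 1/10 s, in which the tool goes at most 50 mm and 8.59 degrees, less where a joint would pass 70% of its speed; a pose out of reach is approached as far as the arm can. A call with a gripper value outside its range is refused whole. The fingers move at their own pace and stop on an object; the grip force is fixed at half the most. Time passes only in rows, so rows that repeat a pose let the fingers close. It gives the time, the measured TCP pose, the force, the opening and the grip force at its end, in the units of the state.
- get_state(): the state, without advancing time (a new reading comes with each control period).
- snapshot(name): name is "side" or "top" or "wrist"; returns the picture (400x640x3 uint8, red, green, blue); there is no depth.
- camera_model(name): a dict with "intrinsics" (3x3 intrinsics, pixels), "k1" (the pictures are not rectified: a ray, as slopes to the right and down, at radius r is drawn at 1 + k1 r^2 times it, then the intrinsics apply), "world_to_cam" (4x4, takes a point from world to camera coordinates); the wrist camera has in their place "tool_from_camera" (4x4, takes a point from camera to tool coordinates, whose origin is the TCP and whose axes are the flange's). Camera axes: x right, y down, z forward; pixel columns grow to the right and rows downward; lengths in mm; the calibration is good to about 2 mm. A picture is of the moment at which its call begins: read the wrist's pose just before it. camera_model takes no time and is no camera call.
- close_job(): hands the job in; it is judged then, once.
The state is a dict: "time_s": time; "qpos": joint angles; "qvel": joint speeds; "tau": joint torques, N m; "position": TCP position; "tool_rot": TCP orientation; "wrist_force": force on the tool from outside, world axes, zero at the start; "torque": the same for the moment, N m; "finger_gap": opening from 0.0 (shut) to 1.0 (fully open); "grasp_force": force on a finger pad.
Only numpy, scipy, OpenCV 4.12 (cv2) and the standard library are available. Lean on these libraries where they do the work, as an engineer would, in place of code of your own. Each camera call takes 0.05 s, during which the arm holds its last target. There are 200 camera calls.

## Working session

There is one attempt and no reset: what is moved stays moved. The work goes in short steps, Python scripts to look and compute and a tool call to move; the robot and the scene stay as the last step left them, time stands still between calls to the robot, and variables do not carry over. Pictures are saved under pics/ and viewed, at most 10 in all, crops included, and the job is handed in when it is done.

Besides the shell and the picture viewer there is one more tool, called as name([rows], argument=value, ...), one row to a line, values as JSON. move_arm: Moves the arm, as the interface text tells. Its arguments: {"type":"object","properties":{"rows":{"type":"array"}},"required":["rows"]}

```bash
mkdir -p pics; cat > h.py <<'E'
from workcell import *
import numpy as np, cv2
from scipy.spatial.transform import Rotation as R
def cam(n, st=None):
    m=camera_model(n); K=np.array(m["intrinsics"]); k=m["k1"]
    if n=="wrist":
        T=np.eye(4); T[:3,:3]=R.from_rotvec(st["tool_rot"]).as_matrix(); T[:3,3]=st["position"]
        C=T@np.array(m["tool_from_camera"])
    else: C=np.linalg.inv(np.array(m["world_to_cam"]))
    return K,k,C
def ray(c,px,z):
    """pixels -> world points on plane z"""
    K,k,C=c; px=np.atleast_2d(np.array(px,float))
    d=(px-K[:2,2])/[K[0,0],K[1,1]]
    u=d.copy()
    for _ in range(20): u=d/(1+k*(u**2).sum(1,keepdims=True))
    r=np.c_[u,np.ones(len(u))]@C[:3,:3].T; o=C[:3,3]
    return o+r*((z-o[2])/r[:,2])[:,None]
def proj(c,P):
    K,k,C=c; P=np.atleast_2d(np.array(P,float)); q=(P-C[:3,3])@C[:3,:3]
    u=q[:,:2]/q[:,2:]; u=u*(1+k*(u**2).sum(1,keepdims=True)); return u*[K[0,0],K[1,1]]+K[:2,2]
def save(n,im): cv2.imwrite("pics/%s.png"%n,im[:,:,::-1])
E
python3 - <<'E'
from h import *
s=get_state();print(s)
for n in("top","side"):
    save(n+"0",snapshot(n)); print(n,cam(n)[2].round(2).tolist(),cam(n)[0].tolist(),cam(n)[1])
print(camera_model("wrist"))
E
```

```text
{'time_s': 0.0, 'qpos': array([ 1.17415885,  0.38382835,  0.04386455,  1.59960972, -0.01792189,
        1.16116713, -0.04993916]), 'qvel': array([-1.06722090e-03,  1.49456793e-03, -9.16126515e-04, -5.82251718e-04,
        1.49229804e-03,  4.48315947e-05,  1.29349319e-04]), 'tau': array([ 8.18883973e-05, -4.33465827e+01,  1.02450896e+00, -2.49517500e+01,
        1.05118172e-02,  1.13770802e-02,  3.25456462e-06]), 'position': array([ 191.08794471, -620.34419214,  251.87527745]), 'tool_rot': array([-3.10404875e+00, -4.67290343e-01,  8.16184306e-04]), 'wrist_force': array([-0.16743596,  0.45014539, -0.90074094]), 'torque': array([-0.02517782,  0.0244458 ,  0.03352643]), 'grasp_force': 0.0, 'finger_gap': 1.0027156431789117}
top [[-0.03, -0.99, 0.13, 272.72], [-1.0, 0.03, -0.0, 3.48], [-0.0, -0.13, -0.99, 1598.77], [0.0, 0.0, 0.0, 1.0]] [[492.1456316149145, 0.0, 319.122116194787], [0.0, 492.1456316149145, 203.75906825815116], [0.0, 0.0, 1.0]] -0.14753019289371797
side [[-0.82, -0.4, 0.41, -50.09], [-0.57, 0.56, -0.59, 758.14], [0.01, -0.72, -0.69, 950.6], [0.0, 0.0, 0.0, 1.0]] [[462.2824106292833, 0.0, 319.48789399617635], [0.0, 462.2824106292833, 207.04724477549982], [0.0, 0.0, 1.0]] -0.04294606187974298
{'intrinsics': array([[339.52425686,   0.        , 321.5040164 ],
       [  0.        , 339.52425686, 195.93410943],
       [  0.        ,   0.        ,   1.        ]]), 'k1': 0.019182695524686138, 'tool_from_camera': array([[ 1.15257489e-03, -9.45760753e-01, -3.24861923e-01,
         8.36996024e+01],
       [ 9.99999336e-01,  1.08809335e-03,  3.80155797e-04,
         2.03886075e-01],
       [-6.05633638e-06, -3.24862145e-01,  9.45761379e-01,
        -1.20754001e+02],
       [ 0.00000000e+00,  0.00000000e+00,  0.00000000e+00,
         1.00000000e+00]])}
```

View pics/top0.png

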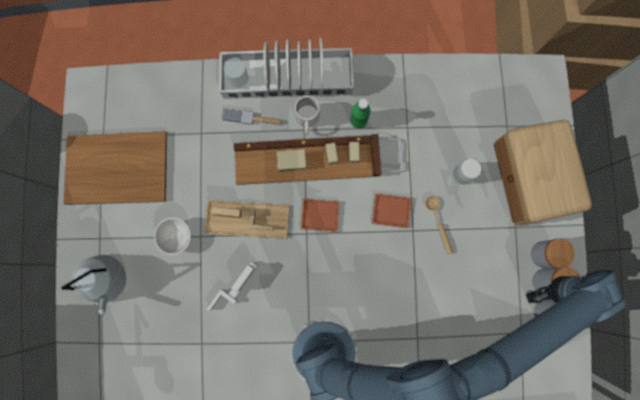

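View pics/side0.png

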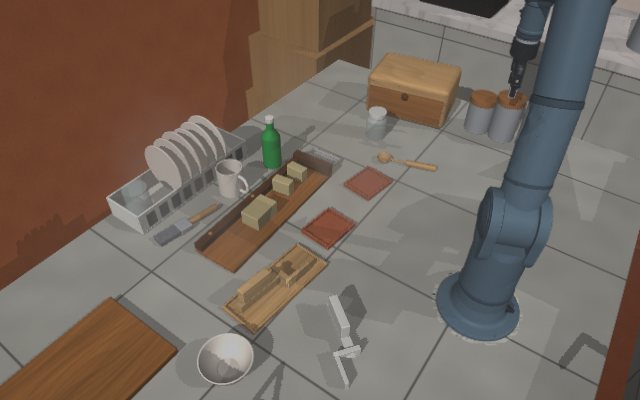

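The top view shows the cutter at columns 235–380, rows 135–185. The stop is on the right, so the feed runs along world −y, and the fence is on the far (+x) side. The block is at (291,160), bar2 at (331,153) and bar1 at (354,152). The dishes are at (321,215) and (392,210). The tray with the wooden stick is at (248,219), head to the right. The white stick at (235,285) is a decoy.

```bash
python3 - <<'E'
from h import *
im=cv2.imread("pics/top0.png"); hsv=cv2.cvtColor(im,cv2.COLOR_BGR2HSV); c=cam("top")
for n,p in dict(block=(291,160),bar=(354,152),dish=(321,215),dish2=(392,210),tray=(210,232),board=(260,178),floor=(225,225),rib=(228,212)).items(): print(n,hsv[p[1],p[0]])
def find(lo,hi,box,z,amin):
    m=np.zeros(hsv.shape[:2],np.uint8); x0,y0,x1,y1=box
    m[y0:y1,x0:x1]=cv2.inRange(hsv,np.array(lo),np.array(hi))[y0:y1,x0:x1]
    for k in cv2.findContours(m,cv2.RETR_EXTERNAL,cv2.CHAIN_APPROX_NONE)[0]:
        if cv2.contourArea(k)<amin: continue
        w=ray(c,k[:,0,:],z)[:,:2].astype(np.float32); r=cv2.minAreaRect(w)
        print(cv2.boundingRect(k),cv2.contourArea(k),np.round(r[0]),np.round(r[1]),round(r[2],1))
print("soap");find((18,40,110),(35,140,255),(236,140,372,180),60,30)
print("dish");find((0,110,60),(8,255,255),(295,190,420,235),14,200)
print("cutter");find((0,60,20),(20,255,255),(225,130,390,192),15,200)
print("tray");find((10,50,60),(25,255,255),(195,190,300,245),12,200)
E
```

```text
block [ 26  54 152]
bar [ 25  51 165]
dish [ 10 134 139]
dish2 [  9 144 138]
tray [ 19  84 142]
board [ 14 128 137]
floor [ 19  85 171]
rib [ 19  74 175]
soap
(276, 149, 31, 22) 506.0 [617.  85.] [65. 93.] 3.2
(325, 143, 13, 20) 174.5 [635. -44.] [62. 34.] 6.3
(349, 142, 11, 19) 173.0 [ 638. -117.] [32. 59.] 87.9
dish
(302, 199, 36, 31) 569.0 [440.  -2.] [112.  94.] 83.6
(373, 195, 38, 32) 276.5 [ 448. -236.] [115.  93.] 81.2
cutter
(234, 134, 147, 51) 5744.5 [625.  35.] [141. 478.] 2.3
tray
(205, 201, 84, 38) 2648.5 [433. 237.] [271. 110.] 85.1
```

move_arm([
  [0, 16.8, -15, 0, 0, 0, 14.8],
  [0, 16.8, -15, 0, 0, 0, 14.8],
  [0, 16.8, -15, 0, 0, 0, 14.8],
  [0, 16.8, -15, 0, 0, 0, 14.8],
  [0, 16.8, -15, 0, 0, 0, 14.8],
])

```text
time_s: 0.6
position: [310.8, -423.2, 252.6]
tool_rot: [-3.138, -0.074, -0.001]
wrist_force: [0.5, -1.0, 0.1]
finger_gap: 0.999
grasp_force: 0.0
```

move_arm([
  [0, 9.8, -14.9, 0, 0, 0, 0],
  [0, 9.8, -14.9, 0, 0, 0, 0],
  [0, 9.8, -14.9, 0, 0, 0, 0],
  [0, 9.8, -14.9, 0, 0, 0, 0],
])

```text
time_s: 1.0
position: [401.6, -270.7, 253.0]
tool_rot: [-3.139, -0.073, -0.0]
wrist_force: [0.1, -0.2, -0.1]
finger_gap: 1.003
grasp_force: 0.0
```

move_arm([
  [0, 9.8, -14.9, 0, 0, 0, 0],
  [0, 9.8, -14.9, 0, 0, 0, 0],
  [0, 9.8, -14.9, 0, 0, 0, 0],
  [0, 9.8, -14.9, 0, 0, 0, 0],
])

```text
time_s: 1.4
position: [493.0, -117.6, 253.2]
tool_rot: [-3.139, -0.073, -0.001]
wrist_force: [-0.5, 0.3, 0.2]
finger_gap: 0.999
grasp_force: 0.0
```

move_arm([
  [0, 9.8, -14.9, 0, 0, 0, 0],
  [0, 9.8, -14.9, 0, 0, 0, 0],
  [0, 9.8, -14.9, 0, 0, 0, 0],
  [0, 9.8, -14.9, 0, 0, 0, 0],
  [0, 9.8, -14.9, 0, 0, 0, 0],
])

```text
time_s: 1.9
position: [584.3, 37.2, 253.0]
tool_rot: [-3.136, -0.078, -0.001]
wrist_force: [-0.1, 0.4, 0.3]
finger_gap: 1.0
grasp_force: 0.0
```

```bash
python3 - <<'E'
from h import *
s=get_state();print(s["time_s"],s["position"],s["tool_rot"]); im=snapshot("wrist"); save("w1",im); np.savez("w1.npz",p=s["position"],r=s["tool_rot"])
E
```

```text
1.9 [584.31909127  37.18196066 252.97106804] [-3.13620157e+00 -7.83573728e-02 -8.17225267e-04]
```

View pics/w1.png

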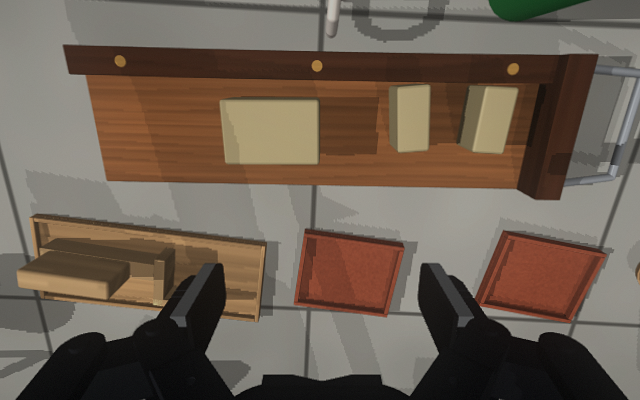

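The wrist view shows the block top at about (220–318, 100–163), the bar2 top at (398–430, 86–152) and the bar1 top at (470–518, 87–153). The dishes are at (350,273) and (543,277). The tray spans (33–265, 215–320), and the stick's rib top runs from (18,270) to (130,285).

```bash
cat >> h.py <<'E'
def rects(im,c,lo,hi,box,z,amin=200):
    hsv=cv2.cvtColor(im,cv2.COLOR_RGB2HSV); m=np.zeros(hsv.shape[:2],np.uint8); x0,y0,x1,y1=box
    m[y0:y1,x0:x1]=cv2.inRange(hsv,np.array(lo),np.array(hi))[y0:y1,x0:x1]
    m=cv2.morphologyEx(m,cv2.MORPH_OPEN,np.ones((3,3),np.uint8)); out=[]
    for k in cv2.findContours(m,cv2.RETR_EXTERNAL,cv2.CHAIN_APPROX_NONE)[0]:
        if cv2.contourArea(k)<amin: continue
        w=ray(c,k[:,0,:],z)[:,:2].astype(np.float32); r=cv2.minAreaRect(w)
        out.append(r); print(cv2.boundingRect(k),np.round(r[0],1),np.round(r[1],1),round(r[2],1))
    return out
E
python3 - <<'E'
from h import *
im=cv2.imread("pics/w1.png")[:,:,::-1].copy(); d=np.load("w1.npz"); c=cam("wrist",dict(position=d["p"],tool_rot=d["r"]))
hsv=cv2.cvtColor(im,cv2.COLOR_RGB2HSV)
for p in [(270,130),(415,120),(393,120),(495,120),(470,120),(350,240),(345,275),(60,265),(150,310),(80,278),(80,250)]: print(p,hsv[p[1],p[0]],end=" ")
print("\nsoap");rects(im,c,(20,30,150),(35,130,255),(200,76,540,170),60)
print("dish");rects(im,c,(0,110,60),(10,255,255),(280,215,630,330),14); 
E=lambda n,px,z: print(n,ray(c,px,z)[:,:2].round(1).tolist())
E("board nl,nr,fl",[(107,181),(519,188),(85,75)],15)
E("fence top fl",[(64,45),(72,74)],37); E("stop top near l/r",[(517,190),(530,199),(560,199)],50)
E("tray corners",[(33,215),(266,240),(258,321)],12)
E("rib top",[(18,270),(60,251),(130,263),(122,272),(112,299)],73)
E("head",[(155,262),(175,250),(165,305),(153,298)],35)
E("dish1",[(306,229),(404,242),(388,316),(295,303)],14)
E("dish2",[(505,232),(606,250),(575,322),(480,305)],14)
cv2.imwrite("pics/w1c.png",cv2.resize(im[200:330,0:280,::-1],None,fx=2.8,fy=2.8,interpolation=cv2.INTER_CUBIC))
E
```

```text
(270, 130) [ 22  82 171] (415, 120) [ 22  81 169] (393, 120) [ 21  87 112] (495, 120) [ 22  83 166] (470, 120) [ 21  89 112] (350, 240) [  7 158 116] (345, 275) [  7 162 121] (60, 265) [ 16 107  74] (150, 310) [ 18  37 152] (80, 278) [ 16 108 106] (80, 250) [ 16 106  77] 
soap
(220, 101, 97, 63) [619.   87.5] [56.5 86.1] 3.0
(473, 88, 44, 65) [ 639.9 -114.8] [27.9 56.2] 89.6
(398, 86, 31, 66) [637.8 -42.2] [56.4 26.7] 7.3
dish
(475, 231, 131, 92) [ 453.3 -230. ] [128.4 103.9] 81.2
(294, 230, 110, 87) [445.1  -0.5] [119.4 105.1] 84.2
board nl,nr,fl [[549.9, 271.4], [565.6, -180.2], [658.9, 275.7]]
fence top fl [[684.0, 275.3], [659.6, 273.0]]
stop top near l/r [[573.4, -157.2], [564.8, -172.3], [566.3, -201.7]]
tray corners [[503.9, 362.4], [485.7, 98.4], [370.0, 108.7]]
rib top [[470.8, 335.6], [494.2, 290.5], [484.0, 224.3], [473.3, 233.6], [440.5, 248.1]]
head [[463.4, 219.5], [479.8, 195.8], [406.3, 213.7], [415.4, 226.7]]
dish1 [[503.3, 51.8], [492.8, -63.6], [388.3, -56.6], [401.2, 61.8]]
dish2 [[511.9, -177.6], [495.7, -298.0], [393.8, -291.6], [411.5, -168.9]]
```

View pics/w1c.png

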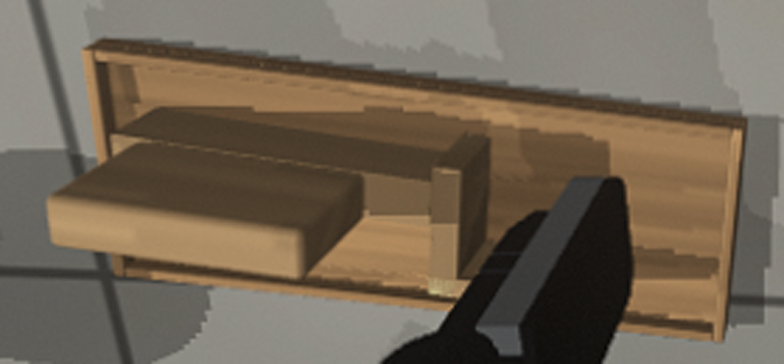

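move_arm([
  [90, 4.8, 15.5, 0, 0, 0, 3.5],
  [90, 4.8, 15.5, 0, 0, 0, 3.5],
  [90, 4.8, 15.5, 0, 0, 0, 3.5],
  [90, 4.8, 15.5, 0, 0, 0, 3.5],
  [90, 4.8, 15.5, 0, 0, 0, 3.5],
])

```text
time_s: 2.45
position: [636.3, -129.9, 252.3]
tool_rot: [3.139, -0.048, -0.003]
wrist_force: [-1.0, 0.3, 0.7]
finger_gap: 0.647
grasp_force: 0.0
```

move_arm([
  [90, 0, 0, 5, 0, 0, 0],
  [90, 0, 0, 10, 0, 0, 0],
  [90, 0, 0, 12, 0, 0, 0],
  [90, 0, 0, 12, 0, 0, 0],
])

```text
time_s: 2.85
position: [632.8, -120.2, 128.3]
tool_rot: [-3.139, 0.029, 0.017]
wrist_force: [0.0, 0.3, -0.8]
finger_gap: 0.648
grasp_force: 0.0
```

```bash
python3 - <<'E'
from h import *
s=get_state();print(s["time_s"],s["position"],s["tool_rot"]); im=snapshot("wrist"); save("w2",im);c=cam("wrist",s)
rects(im,c,(18,30,140),(35,130,255),(0,0,640,400),60)
E
```

```text
2.85 [ 632.76236909 -120.17931433  128.29996955] [-3.13862974  0.02852813  0.01702953]
(0, 201, 69, 88) [620.8  65.5] [58.3 44.3] 2.8
(156, 169, 70, 94) [638.4 -42.6] [58.5 27.8] 7.5
(289, 165, 49, 91) [ 640.7 -115.5] [28.2 58. ] 89.1
```

View pics/w2.png

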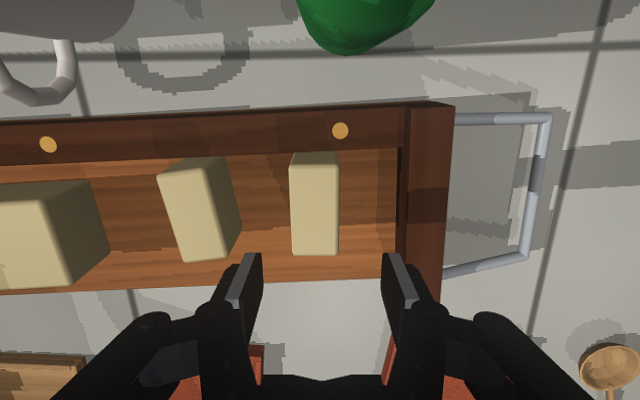

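The view shows bar1 at (313,205), centred at (640.7, −115.5) with yaw −0.9°, and the fingers have room on both sides.

move_arm([
  [90, 0, 0, 3, 0, 0, 0],
  [90, 0, 0, 3, 0, 0, 0],
  [90, 0, 0, 3, 0, 0, 0],
  [90, 0, 0, 3, 0, 0, 0],
])

```text
time_s: 3.3
position: [639.2, -122.6, 105.9]
tool_rot: [3.141, -0.032, 0.006]
wrist_force: [1.2, 0.3, 0.5]
finger_gap: 0.647
grasp_force: 0.0
```

move_arm([
  [90, 0.2, -0.7, 0, 0, 0, 0],
  [90, 0.2, -0.7, 0, 0, 0, 0],
  [90, 0.2, -0.7, 0, 0, 0, 0],
  [90, 0.2, -0.7, 0, 0, 0, 0],
])

```text
time_s: 3.7
position: [639.9, -115.8, 103.5]
tool_rot: [3.141, -0.032, 0.0]
wrist_force: [0.1, 0.2, -0.4]
finger_gap: 0.647
grasp_force: 0.0
```

move_arm([
  [90, 0, 0, 4, 0, 0, 0],
  [90, 0, 0, 5.3, 0, 0, 0],
  [90, 0, 0, 5.3, 0, 0, 0],
  [90, 0, 0, 5.3, 0, 0, 0],
])

```text
time_s: 4.1
position: [639.6, -115.9, 50.2]
tool_rot: [-3.141, 0.033, 0.001]
wrist_force: [0.7, -0.3, -0.6]
finger_gap: 0.646
grasp_force: 0.0
```

move_arm([
  [255, 0, 0, 0, 0, 0, 0],
  [255, 0, 0, 0, 0, 0, 0],
  [255, 0, 0, 0, 0, 0, 0],
  [255, 0, 0, 0, 0, 0, 0],
  [255, 0, 0, 0, 0, 0, 0],
])

```text
time_s: 4.6
position: [641.4, -116.0, 52.1]
tool_rot: [3.141, -0.032, 0.005]
wrist_force: [-0.9, -0.9, 6.3]
finger_gap: 0.34
grasp_force: 59.9
```

move_arm([
  [255, 0, 0, -4, 0, 0, 0],
  [255, 0, 0, -8, 0, 0, 0],
  [255, 0, 0, -8, 0, 0, 0],
])

```text
time_s: 4.9
position: [644.3, -116.1, 136.7]
tool_rot: [3.14, -0.032, 0.018]
wrist_force: [0.9, -1.0, 0.3]
finger_gap: 0.338
grasp_force: 59.3
```

move_arm([
  [255, -3.7, 2.4, 0, 0, 0, 1.5],
  [255, -7.4, 4.8, 0, 0, 0, 3],
  [255, -11.1, 7.2, 0, 0, 0, 4.5],
  [255, -14.8, 9.6, 0, 0, 0, 6],
  [255, -18.5, 12, 0, 0, 0, 6.8],
])

```text
time_s: 5.4
position: [449.7, -232.4, 129.3]
tool_rot: [-3.133, 0.22, 0.003]
wrist_force: [1.1, -0.2, -1.2]
finger_gap: 0.34
grasp_force: 59.4
```

move_arm([
  [255, 0, 0, 2, 0, 0, 0],
  [255, 0, 0, 4, 0, 0, 0],
  [255, 0, 0, 4, 0, 0, 0],
  [255, 0, 0, 4, 0, 0, 0],
])

```text
time_s: 5.8
position: [451.7, -231.4, 89.7]
tool_rot: [-3.133, 0.218, 0.003]
wrist_force: [0.7, 0.8, -0.8]
finger_gap: 0.338
grasp_force: 59.4
```

```bash
python3 - <<'E'
from h import *
s=get_state();print(s["time_s"],s["position"],s["tool_rot"],s["finger_gap"]); im=snapshot("wrist"); save("w3",im);c=cam("wrist",s)
rects(im,c,(0,110,50),(10,255,255),(0,0,640,400),14)
E
```

```text
5.8 [ 451.66438622 -231.38879972   89.66171915] [-3.13300407e+00  2.17789146e-01  3.01349333e-03] 0.33774561285194865
(0, 198, 85, 142) [441.  -34.7] [ 58.5 107.3] 79.7
(224, 138, 205, 153) [ 451.7 -233.8] [119.3 101.2] 81.3
```

View pics/w3.png

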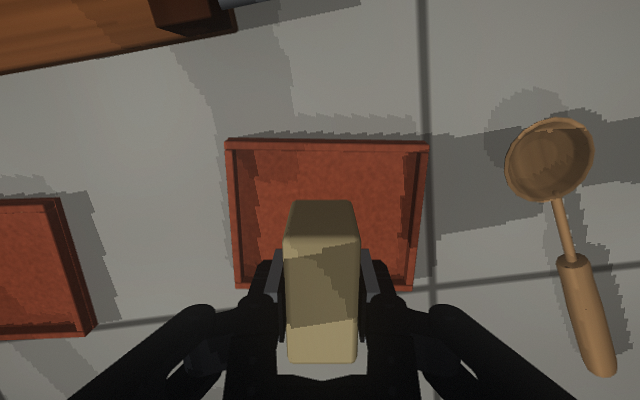

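The bar hangs upright, centred over dish2, whose rim spans (226–428, 140–290).

move_arm([
  [255, 0, 0, 2.5, 0, 0, 0],
  [255, 0, 0, 4.2, 0, 0, 0],
  [255, 0, 0, 4.7, 0, 0, 0],
  [255, 0, 0, 4.7, 0, 0, 0],
  [255, 0, 0, 4.7, 0, 0, 0],
])

```text
time_s: 6.35
position: [453.5, -232.2, 44.3]
tool_rot: [3.133, -0.218, 0.003]
wrist_force: [0.7, -0.5, -1.2]
finger_gap: 0.344
grasp_force: 59.4
```

move_arm([
  [110, 0, 0, 0, 0, 0, 0],
  [110, 0, 0, 0, 0, 0, 0],
  [110, 0, 0, 0, 0, 0, 0],
  [110, 0, 0, 0, 0, 0, 0],
])

```text
time_s: 6.75
position: [452.6, -232.2, 43.7]
tool_rot: [3.134, -0.219, 0.001]
wrist_force: [0.1, -0.5, 0.6]
finger_gap: 0.57
grasp_force: 0.0
```

move_arm([
  [110, 0, 0, -3, 0, 0, 0],
  [110, 0, 0, -7, 0, 0, 0],
  [90, 0, 0, -10, 0, 0, 0],
  [90, 0, 0, -10, 0, 0, 0],
  [90, 0, 0, -10, 0, 0, 0],
])

```text
time_s: 7.25
position: [452.8, -232.3, 144.1]
tool_rot: [3.133, -0.219, 0.003]
wrist_force: [-0.0, -0.5, -0.8]
finger_gap: 0.647
grasp_force: 0.0
```

```bash
python3 - <<'E'
from h import *
s=get_state();print(s["time_s"],s["position"],s["tool_rot"],s["finger_gap"]); im=snapshot("wrist"); save("w4",im);c=cam("wrist",s)
rects(im,c,(18,30,140),(35,130,255),(0,0,640,400),50)
E
```

```text
7.25 [ 452.81119391 -232.29757545  144.12412356] [ 3.13294578e+00 -2.18686508e-01  2.85717535e-03] 0.6473098348084028
(299, 172, 41, 76) [ 452.5 -231.3] [26.4 54.7] 83.0
```

move_arm([
  [90, 2.6, -3.6, 0, 0, 0, 0],
  [90, 5.2, -7.1, 0, 0, 0, 0],
  [90, 7.9, -10.7, 0, 0, 0, 0],
])

```text
time_s: 7.6
position: [544.5, -136.4, 141.2]
tool_rot: [-3.133, 0.221, 0.006]
wrist_force: [1.1, -0.6, 1.0]
finger_gap: 0.646
grasp_force: 0.0
```

move_arm([
  [90, 2.6, -3.6, 0, 0, 0, -5],
  [90, 5.2, -7.1, 0, 0, 0, -10],
  [90, 7.9, -10.7, 1, 0, 0, -15.4],
  [90, 7.9, -10.7, 3, 0, 0, -15.4],
  [90, 7.9, -10.7, 3, 0, 0, -15.4],
])

```text
time_s: 8.1
position: [635.1, -39.6, 107.9]
tool_rot: [-3.132, -0.209, 0.016]
wrist_force: [-1.2, -1.2, -1.4]
finger_gap: 0.646
grasp_force: 0.0
```

move_arm([
  [90, 0, 0, 0, 0, 0, 0],
  [90, 0, 0, 0, 0, 0, 0],
])

```text
time_s: 8.3
position: [637.7, -44.0, 112.9]
tool_rot: [3.134, 0.199, -0.002]
wrist_force: [0.8, -0.1, -0.1]
finger_gap: 0.649
grasp_force: 0.0
```

```bash
python3 - <<'E'
from h import *
s=get_state();print(s["time_s"],s["position"],s["tool_rot"],s["finger_gap"]); im=snapshot("wrist"); save("w5",im);c=cam("wrist",s)
rects(im,c,(18,30,140),(35,130,255),(0,0,640,400),60)
E
```

```text
8.3 [637.71134436 -43.9611498  112.92510376] [ 3.13420581e+00  1.99388190e-01 -2.17402441e-03] 0.6493309199673832
(292, 185, 53, 95) [638.7 -42.3] [58.  28.7] 7.4
(0, 184, 168, 104) [619.7  86.6] [59.1 87.8] 3.0
```

Aligned to within 2 mm. I'll descend, grip, lift, and carry the bar to dish1.

move_arm([
  [90, 0, 0, 4, 0, 0, 0],
  [90, 0, 0, 6.2, 0, 0, 0],
  [90, 0, 0, 6.2, 0, 0, 0],
  [90, 0, 0, 6.2, 0, 0, 0],
])

```text
time_s: 8.75
position: [638.6, -42.9, 52.0]
tool_rot: [3.135, 0.201, 0.001]
wrist_force: [0.9, -0.5, 0.2]
finger_gap: 0.648
grasp_force: 0.0
```

move_arm([
  [255, 0, 0, 0, 0, 0, 0],
  [255, 0, 0, 0, 0, 0, 0],
  [255, 0, 0, 0, 0, 0, 0],
  [255, 0, 0, 0, 0, 0, 0],
  [255, 0, 0, 0, 0, 0, 0],
])

```text
time_s: 9.25
position: [640.7, -42.0, 53.8]
tool_rot: [3.134, 0.203, 0.007]
wrist_force: [0.4, 0.1, 7.0]
finger_gap: 0.34
grasp_force: 60.3
```

move_arm([
  [255, 0, 0, -3, 0, 0, 0],
  [255, 0, 0, -7, 0, 0, 0],
  [255, 0, 0, -8, 0, 0, 0],
  [255, 0, 0, -8, 0, 0, 0],
])

```text
time_s: 9.65
position: [640.4, -41.9, 133.9]
tool_rot: [3.134, 0.203, 0.008]
wrist_force: [-0.6, -0.4, -1.2]
finger_gap: 0.341
grasp_force: 59.5
```

move_arm([
  [255, -3.8, -1.3, 0, 0, 0, 2.5],
  [255, -7.6, -2.6, 0, 0, 0, 5],
  [255, -11.4, -3.9, 0, 0, 0, 7.5],
  [255, -15.2, -5.2, 0, 0, 0, 10],
  [255, -18.7, -6.5, 0, 0, 0, 12.4],
])

```text
time_s: 10.15
position: [440.8, -1.7, 129.1]
tool_rot: [3.138, -0.14, -0.008]
wrist_force: [0.6, 0.4, -0.1]
finger_gap: 0.34
grasp_force: 59.5
```

move_arm([
  [255, 0, 0, 2, 0, 0, 0],
  [255, 0, 0, 4, 0, 0, 0],
  [255, 0, 0, 4, 0, 0, 0],
  [255, 0, 0, 4, 0, 0, 0],
])

```text
time_s: 10.55
position: [443.3, -1.7, 90.2]
tool_rot: [-3.138, 0.136, 0.005]
wrist_force: [0.3, 0.4, -0.1]
finger_gap: 0.34
grasp_force: 59.5
```

```bash
python3 - <<'E'
from h import *
s=get_state();print(s["time_s"],s["position"],s["tool_rot"],s["finger_gap"]); im=snapshot("wrist"); save("w6",im);c=cam("wrist",s)
rects(im,c,(0,110,50),(10,255,255),(130,100,500,400),14)
E
```

```text
10.55 [443.33907238  -1.68070015  90.18571315] [-3.13835673  0.13638316  0.00534821] 0.34037481461079233
(217, 138, 205, 152) [ 4.439e+02 -1.000e-01] [119.3 100.8] 84.3
```

move_arm([
  [255, 0, 0, 2.5, 0, 0, 0],
  [255, 0, 0, 4.2, 0, 0, 0],
  [255, 0, 0, 4.6, 0, 0, 0],
  [255, 0, 0, 4.6, 0, 0, 0],
  [255, 0, 0, 4.6, 0, 0, 0],
])

```text
time_s: 11.1
position: [445.7, -1.6, 46.2]
tool_rot: [-3.138, 0.137, -0.003]
wrist_force: [0.4, 0.3, -0.7]
finger_gap: 0.343
grasp_force: 59.5
```

move_arm([
  [110, 0, 0, 0, 0, 0, 0],
  [110, 0, 0, 0, 0, 0, 0],
  [110, 0, 0, 0, 0, 0, 0],
  [110, 0, 0, 0, 0, 0, 0],
])

```text
time_s: 11.5
position: [445.0, -1.7, 45.6]
tool_rot: [3.139, -0.137, 0.001]
wrist_force: [0.2, -0.1, 0.5]
finger_gap: 0.569
grasp_force: 0.0
```

move_arm([
  [110, 0, 0, -3, 0, 0, 0],
  [110, 0, 0, -7, 0, 0, 0],
  [90, 0, 0, -12, 0, 0, 0],
  [90, 0, 0, -15, 0, 0, 0],
  [90, 0, 0, -15, 0, 0, 0],
])

```text
time_s: 12.0
position: [448.7, -1.5, 200.5]
tool_rot: [3.138, -0.137, 0.018]
wrist_force: [0.3, 0.0, 0.3]
finger_gap: 0.646
grasp_force: 0.0
```

```bash
python3 - <<'E'
from h import *
s=get_state();print(s["time_s"],s["position"],s["tool_rot"],s["finger_gap"],s["qpos"].round(2)); im=snapshot("wrist"); save("w7",im);c=cam("wrist",s)
rects(im,c,(18,30,140),(35,130,255),(0,0,640,400),50)
E
```

```text
12.0 [448.74479224  -1.47293537 200.53204676] [ 3.13790017 -0.13665037  0.01813107] 0.6461272012864979 [ 0.37  0.08 -0.47  2.1   0.05  0.96 -1.79]
(318, 179, 19, 41) [437.6  -5.6] [15.1 35.9] 85.8
(579, 164, 30, 28) [ 437.6 -226.3] [22.9 22.9] 85.0
```

move_arm([
  [60, -0.6, -4.3, -1, 0, 0, -8.4],
  [60, -1.2, -8.6, -2, 0, 0, -16.8],
  [60, -1.8, -12.9, -3, 0, 0, -25.2],
  [60, -2.4, -17.2, -3, 0, 0, -33.6],
  [60, -2.9, -21.4, -3, 0, 0, -42],
])

```text
time_s: 12.55
position: [433.1, 215.2, 224.0]
tool_rot: [2.976, 1.006, -0.003]
wrist_force: [0.2, -0.1, -1.3]
finger_gap: 0.762
grasp_force: 0.0
```

move_arm([
  [60, 0, 0, 0, 0, 0, -8.4],
  [60, 0, 0, 0, 0, 0, -16.8],
  [60, 0, 0, 0, 0, 0, -25.2],
  [60, 0, 0, 0, 0, 0, -33.6],
  [60, 0, 0, 0, 0, 0, -42],
])

```text
time_s: 13.05
position: [433.0, 213.4, 223.2]
tool_rot: [-2.416, -2.006, 0.006]
wrist_force: [-0.9, -0.5, 0.7]
finger_gap: 0.759
grasp_force: 0.0
```

move_arm([
  [60, 0, 0, 0, 0, 0, -6],
  [60, 0, 0, 0, 0, 0, -6],
  [60, 0, 0, 0, 0, 0, -6],
])

```text
time_s: 13.35
position: [433.5, 213.6, 224.0]
tool_rot: [-2.317, -2.119, 0.004]
wrist_force: [0.4, 0.6, 0.6]
finger_gap: 0.764
grasp_force: 0.0
```

```bash
python3 - <<'E'
from h import *
s=get_state();print(s["time_s"],s["position"],s["tool_rot"],s["finger_gap"],s["qpos"].round(2)); im=snapshot("wrist"); save("w8",im);np.savez("w8.npz",p=s["position"],r=s["tool_rot"])
save("top8",snapshot("top"))
E
```

```text
13.35 [433.54991131 213.5797341  223.99985158] [-2.31715287 -2.11949208  0.00352294] 0.7640181788502158 [ 0.2   0.17 -0.8   1.99  0.14  1.04 -0.75]
```

View pics/w8.png

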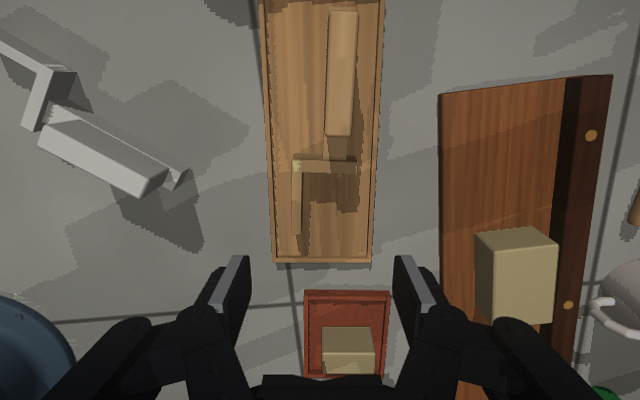

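The view shows the rib top at (326–358, 11–136), the heel plate at (293–357, 160–173) and the cheek at (292–302, 173–255). Bar2 stands in dish1.

```bash
python3 - <<'E'
from h import *
d=np.load("w8.npz"); c=cam("wrist",dict(position=d["p"],tool_rot=d["r"]))
E=lambda n,px,z: print(n,ray(c,px,z)[:,:2].round(1).tolist())
E("rib bl br fr fl",[(331,12),(358,11),(350,136),(326,135)],73)
E("heel",[(293,161),(357,162),(357,172)],35); E("cheek",[(292,172),(302,174),(300,240),(290,240)],35)
E("tray",[(263,5),(383,5),(371,263),(274,263)],12)
n=R.from_rotvec(d["r"]).as_matrix();print(n.round(3)[:, :2])
im=cv2.imread("pics/w8.png")[:,:,::-1].copy();rects(im,c,(10,90,135),(25,130,255),(310,0,370,137),73)
rects(im,c,(18,30,140),(35,130,255),(465,220,560,290),60)
E
```

```text
rib bl br fr fl [[451.2, 340.7], [470.4, 339.6], [459.5, 252.1], [440.5, 254.6]]
heel [[407.7, 227.3], [467.1, 221.2], [466.5, 211.5]]
cheek [[405.6, 216.9], [414.7, 214.1], [405.4, 145.7], [395.3, 146.6]]
tray [[395.4, 361.0], [498.6, 351.8], [478.2, 99.6], [370.9, 108.9]]
[[ 0.089  0.996]
 [ 0.996 -0.089]
 [-0.001 -0.002]]
(357, 19, 13, 102) [472. 299.] [70.9  9. ] 87.7
(310, 4, 47, 133) [448.2 299.3] [93.  32.2] 82.9
(496, 245, 62, 45) [618.  108.3] [55.2 49.1] 2.8
```

move_arm([
  [60, 4.2, 0.7, 0, 0, 0, 1],
  [60, 8.5, 1.4, 3, 0, 0, 2],
  [60, 8.5, 1.4, 7, 0, 0, 2],
  [60, 8.5, 1.4, 11, 0, 0, 2],
  [60, 8.5, 1.4, 11, 0, 0, 2],
])

```text
time_s: 13.95
position: [451.4, 294.5, 109.4]
tool_rot: [-2.35, -2.08, 0.02]
wrist_force: [0.1, -0.6, -0.4]
finger_gap: 0.761
grasp_force: 0.0
```

move_arm([
  [60, 0, 0, 0, 0, 0, 0],
  [60, 0, 0, 0, 0, 0, 0],
  [60, 0, 0, 0, 0, 0, 0],
])

```text
time_s: 14.25
position: [457.5, 298.4, 118.0]
tool_rot: [2.352, 2.08, 0.008]
wrist_force: [0.2, -0.7, 0.6]
finger_gap: 0.771
grasp_force: 0.0
```

move_arm([
  [60, -0.1, -0.1, 3, 0, 0, 0],
  [60, -0.1, -0.1, 6, 0, 0, 0],
  [60, -0.1, -0.1, 6, 0, 0, 0],
  [60, -0.1, -0.1, 6, 0, 0, 0],
  [60, -0.1, -0.1, 6, 0, 0, 0],
])

```text
time_s: 14.75
position: [456.1, 297.8, 57.6]
tool_rot: [2.352, 2.081, 0.006]
wrist_force: [0.6, -0.1, 0.3]
finger_gap: 0.763
grasp_force: 0.0
```

move_arm([
  [255, 0, 0, 0, 0, 0, 0],
  [255, 0, 0, 0, 0, 0, 0],
  [255, 0, 0, 0, 0, 0, 0],
  [255, 0, 0, 0, 0, 0, 0],
  [255, 0, 0, 0, 0, 0, 0],
])

```text
time_s: 15.25
position: [455.4, 297.1, 56.2]
tool_rot: [2.352, 2.082, 0.003]
wrist_force: [0.3, -0.5, 4.7]
finger_gap: 0.248
grasp_force: 59.5
```

move_arm([
  [255, 0, 0, -3, 0, 0, 0],
  [255, 0, 0, -6, 0, 0, 0],
  [255, 0, 0, -8, 0, 0, 0],
  [255, 0, 0, -8, 0, 0, 0],
  [255, 0, 0, -8, 0, 0, 0],
])

```text
time_s: 15.75
position: [454.1, 296.0, 134.5]
tool_rot: [2.353, 2.082, -0.002]
wrist_force: [-0.9, -0.6, -2.2]
finger_gap: 0.251
grasp_force: 59.2
```

```bash
python3 - <<'E'
from h import *
s=get_state();print(s["time_s"],s["position"],s["tool_rot"],s["finger_gap"]); im=snapshot("wrist"); save("w9",im);np.savez("w9.npz",p=s["position"],r=s["tool_rot"])
E
```

```text
15.75 [454.14284676 296.02142657 134.46912306] [ 2.35261908e+00  2.08183754e+00 -1.68506901e-03] 0.2512554322382802
```

View pics/w9.png

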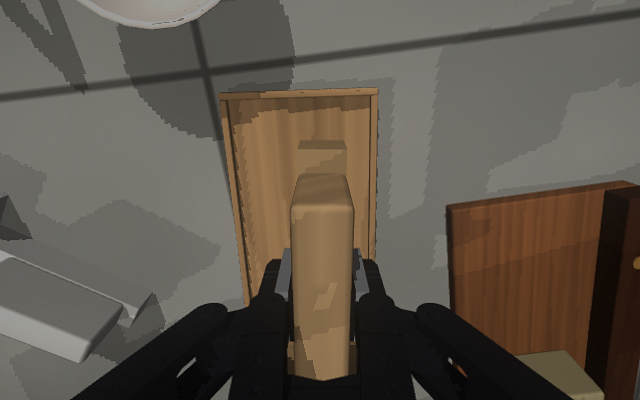

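The stick is gripped straight; the opening of 21 mm fits the 22 mm rib. I'll carry it to above the lane entrance.

move_arm([
  [255, -1, 3.2, 0, 0, 0, -2],
  [255, -2, 6.4, 0, 0, 0, -4],
  [255, -3, 9.6, 0, 0, 0, -6],
  [255, -4, 12.8, 0, 0, 0, -8],
  [255, -4.8, 15.6, 0, 0, 0, -9.1],
])

```text
time_s: 16.3
position: [603.9, 227.7, 132.2]
tool_rot: [-2.179, -2.261, 0.007]
wrist_force: [-0.4, -0.0, -1.0]
finger_gap: 0.25
grasp_force: 59.2
```

move_arm([
  [255, 0, 0, 0, 0, 0, 0],
  [255, 0, 0, 0, 0, 0, 0],
  [255, 0, 0, 0, 0, 0, 0],
  [255, 0, 0, 0, 0, 0, 0],
])

```text
time_s: 16.7
position: [601.6, 231.4, 134.5]
tool_rot: [-2.176, -2.264, 0.002]
wrist_force: [-0.3, -0.2, -1.5]
finger_gap: 0.252
grasp_force: 59.3
```

```bash
python3 - <<'E'
from h import *
s=get_state();print(s["time_s"],s["position"],s["tool_rot"],s["finger_gap"]); im=snapshot("wrist"); save("w10",im)
t=snapshot("top"); sd=snapshot("side"); save("t10",t);save("s10",sd)
a=cv2.resize(t[120:200,200:400],(800,320),interpolation=cv2.INTER_CUBIC); b=cv2.resize(sd[140:280,160:460],(600,280),interpolation=cv2.INTER_CUBIC)
save("c10",np.vstack([a,np.pad(b,((0,0),(0,200),(0,0)))]))
for n,i in(("top",t),("side",sd)):
  c=cam(n); print(n,proj(c,[[603.4,229.3,135],[619.5,87,60]]).round(0).tolist())
E
```

```text
16.7 [601.57920741 231.37644274 134.51706238] [-2.1755329  -2.26433274  0.00226555] 0.2515334654136384
top [[243.0, 159.0], [290.0, 158.0]]
side [[224.0, 218.0], [258.0, 205.0]]
```

View pics/c10.png

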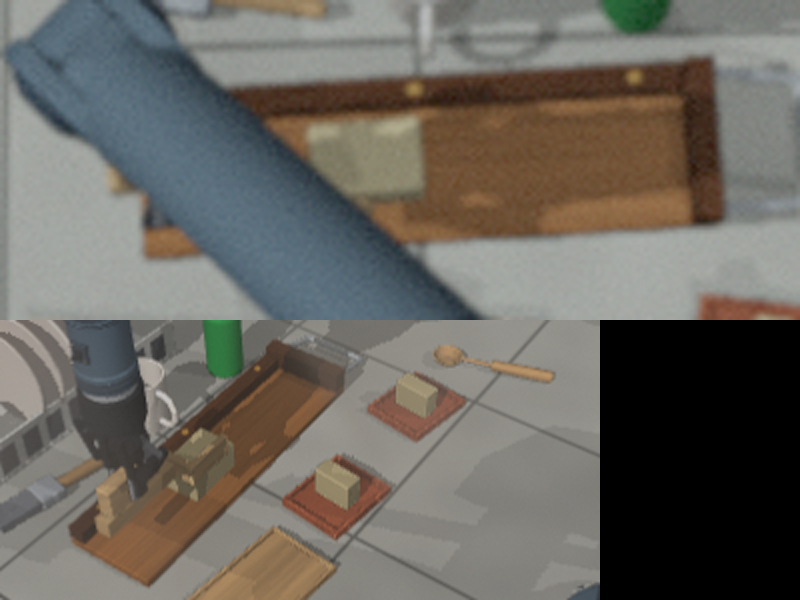

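Both bars stand upright in their dishes, and the stick hangs behind the block with the lane clear. I'll descend.

move_arm([
  [255, 0, 0, 3, 0, 0, 0],
  [255, 0, 0, 5, 0, 0, 0],
  [255, 0, 0, 6.2, 0, 0, 0],
  [255, 0, 0, 6.2, 0, 0, 0],
  [255, 0, 0, 6.2, 0, 0, 0],
])

```text
time_s: 17.35
position: [603.6, 230.2, 73.2]
tool_rot: [-2.179, -2.262, 0.0]
wrist_force: [0.4, 0.3, -1.0]
finger_gap: 0.253
grasp_force: 59.3
```

move_arm([
  [255, 0, 0, 0, 0, 0, 0],
  [255, 0, 0, 0, 0, 0, 0],
  [255, 0, 0, 0, 0, 0, 0],
])

```text
time_s: 17.65
position: [604.2, 230.3, 74.3]
tool_rot: [2.179, 2.262, 0.002]
wrist_force: [0.5, -0.2, -1.6]
finger_gap: 0.251
grasp_force: 59.3
```

```bash
cat >> h.py <<'E'
def cf(s,yaw=2.1,corner=(676.3,-174.3)):
    a=np.radians(yaw); d=np.array(s["position"][:2])-corner; f=np.array(s["wrist_force"][:2])
    X=np.array([np.sin(a),-np.cos(a)]); Y=np.array([np.cos(a),np.sin(a)])
    return "t %.2f corner xy %.1f %.1f z %.1f  f %.1f %.1f %.1f"%(s["time_s"],d@X,d@Y,s["position"][2],f@X,f@Y,s["wrist_force"][2])
E
python3 - <<'E'
from h import *
s=get_state(); print(cf(s))
w=snapshot("wrist"); sd=snapshot("side"); t=snapshot("top"); save("w11",w);save("s11",sd);save("t11",t)
b=cv2.resize(sd[170:270,190:320],(780,600),interpolation=cv2.INTER_CUBIC); save("c11",b)
E
```

```text
t 17.65 corner xy -407.0 -57.2 z 74.3  f 0.3 0.4 -1.6
```

View pics/c11.png

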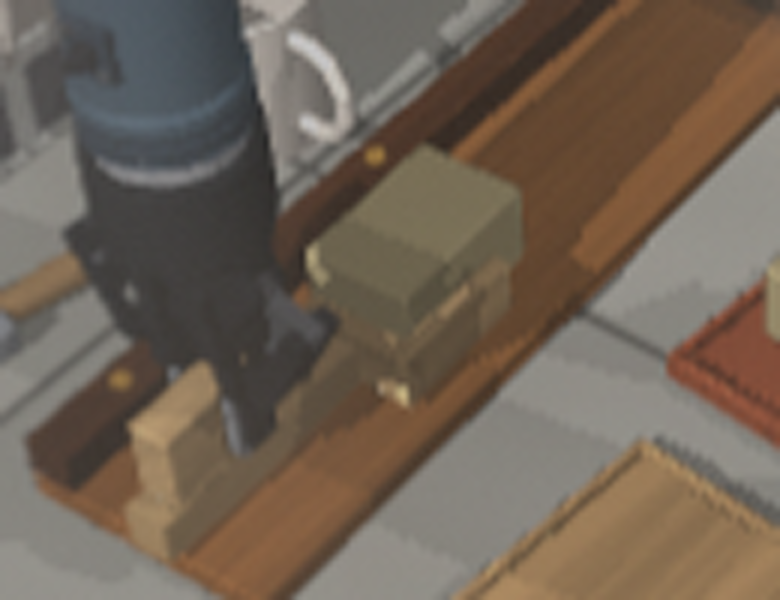

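The cheek lies beside the block on the near side, with the heel behind it. I'll close up the heel gap, lower slightly, then press sideways.

move_arm([
  [255, -0.4, 0, 0.2, 0, 0, 0],
  [255, -0.8, 0, 0.4, 0, 0, 0],
  [255, -0.8, 0, 0.4, 0, 0, 0],
  [255, -0.8, 0, 0.4, 0, 0, 0],
])

```text
time_s: 18.2
position: [603.9, 221.4, 69.0]
tool_rot: [-2.181, -2.261, 0.001]
wrist_force: [-0.2, 0.6, -1.3]
finger_gap: 0.25
grasp_force: 59.3
```

```bash
python3 -c "
from h import *
print(cf(get_state()))"
```

```text
t 18.20 corner xy -398.1 -57.9 z 69.0  f -0.6 -0.2 -1.3
```

move_arm([
  [255, 0, 0.4, 0, 0, 0, 0],
  [255, 0, 0.8, 0, 0, 0, 0],
  [255, 0, 1.2, 0, 0, 0, 0],
  [255, 0, 1.6, 0, 0, 0, 0],
  [255, 0, 2.0, 0, 0, 0, 0],
])

```text
time_s: 18.7
position: [623.2, 222.9, 68.9]
tool_rot: [-2.18, -2.261, 0.003]
wrist_force: [-2.7, -0.2, 0.6]
finger_gap: 0.249
grasp_force: 59.5
```

```bash
python3 -c "
from h import *
print(cf(get_state()))"
```

```text
t 18.70 corner xy -398.8 -38.5 z 68.9  f 0.1 -2.7 0.6
```

move_arm([
  [255, 0, 0.2, 0, 0, 0, 0],
  [255, 0, 0.3, 0, 0, 0, 0],
  [255, 0, 0.4, 0, 0, 0, 0],
  [255, 0, 0.5, 0, 0, 0, 0],
  [255, 0, 0.5, 0, 0, 0, 0],
])

```text
time_s: 19.2
position: [629.0, 222.9, 69.2]
tool_rot: [2.18, 2.262, 0.0]
wrist_force: [-1.3, -0.2, -1.2]
finger_gap: 0.248
grasp_force: 59.3
```

```bash
python3 -c "
from h import *
print(cf(get_state()))"
```

```text
t 19.20 corner xy -398.6 -32.7 z 69.2  f 0.1 -1.3 -1.2
```

move_arm([
  [255, 0, 0.1, 0, 0, 0, 0],
  [255, 0, 0.2, 0, 0, 0, 0],
  [255, 0, 0.3, 0, 0, 0, 0],
  [255, 0, 0.3, 0, 0, 0, 0],
])

```text
time_s: 19.6
position: [631.9, 223.1, 69.3]
tool_rot: [-2.18, -2.262, 0.0]
wrist_force: [-2.4, 0.3, -1.7]
finger_gap: 0.253
grasp_force: 59.4
```

```bash
python3 -c "
from h import *
print(cf(get_state()))"
```

```text
t 19.60 corner xy -398.8 -29.8 z 69.3  f -0.4 -2.4 -1.7
```

move_arm([
  [255, 0, 0.1, 0, 0, 0, 0],
  [255, 0, 0.2, 0, 0, 0, 0],
  [255, 0, 0.2, 0, 0, 0, 0],
  [255, 0, 0.2, 0, 0, 0, 0],
])

```text
time_s: 20.0
position: [632.3, 223.1, 68.9]
tool_rot: [-2.179, -2.261, 0.005]
wrist_force: [-6.0, -0.5, 0.5]
finger_gap: 0.252
grasp_force: 59.7
```

```bash
python3 - <<'E'
from h import *
s=get_state();print(cf(s),s["torque"])
w=snapshot("wrist"); sd=snapshot("side"); t=snapshot("top"); save("s12",sd);save("t12",t)
rects(t,cam("top"),(18,40,100),(35,140,255),(236,135,372,180),60,30)
save("c12",cv2.resize(np.hstack([sd[165:265,190:320],t[120:220,230:360]]),(780,300),interpolation=cv2.INTER_CUBIC))
E
```

```text
t 20.00 corner xy -398.8 -29.4 z 68.9  f 0.3 -6.1 0.5 [-0.13703596  1.12241591 -0.49163587]
(279, 144, 27, 20) [633.1  81.4] [62.2 82.2] 2.0
```

View pics/c12.png

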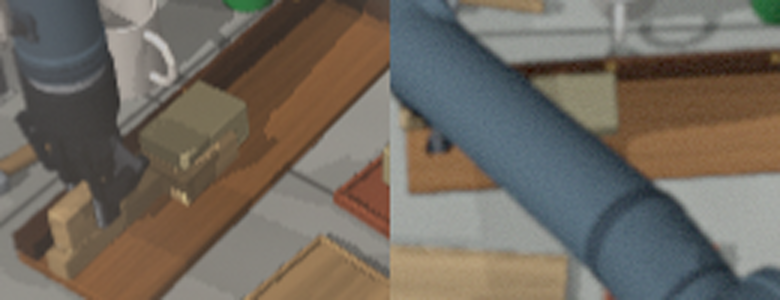

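The block is flat against the fence (stick at y = −29.4, 6 N sideways). Now I'll feed it while keeping the side pressure.

move_arm([
  [255, -0.7, 0, 0, 0, 0, 0],
  [255, -1.4, 0, 0, 0, 0, 0],
  [255, -2.1, 0, 0, 0, 0, 0],
  [255, -2.8, 0, 0, 0, 0, 0],
  [255, -3.5, 0, 0, 0, 0, 0],
])

```text
time_s: 20.65
position: [633.0, 192.7, 69.5]
tool_rot: [-2.174, -2.26, -0.004]
wrist_force: [-4.7, 5.0, -0.5]
finger_gap: 0.251
grasp_force: 59.7
```

```bash
python3 -c "
from h import *
print(cf(get_state()))"
```

```text
t 20.65 corner xy -368.3 -29.8 z 69.5  f -5.2 -4.5 -0.5
```

move_arm([
  [255, -0.8, 0, 0, 0, 0, 0],
  [255, -1.6, 0, 0, 0, 0, 0],
  [255, -2.4, 0, 0, 0, 0, 0],
  [255, -3.2, 0, 0, 0, 0, 0],
  [255, -4.0, 0, 0, 0, 0, 0],
])

```text
time_s: 21.15
position: [634.3, 152.8, 69.4]
tool_rot: [-2.173, -2.26, -0.004]
wrist_force: [-5.9, 5.4, 0.1]
finger_gap: 0.25
grasp_force: 59.8
```

```bash
python3 -c "
from h import *
print(cf(get_state()))"
```

```text
t 21.15 corner xy -328.4 -30.0 z 69.4  f -5.6 -5.7 0.1
```

move_arm([
  [255, -0.8, 0, 0, 0, 0, 0],
  [255, -1.6, 0, 0, 0, 0, 0],
  [255, -2.4, 0, 0, 0, 0, 0],
  [255, -3.2, 0, 0, 0, 0, 0],
  [255, -4.0, 0, 0, 0, 0, 0],
])

```text
time_s: 21.65
position: [635.6, 113.4, 69.4]
tool_rot: [-2.172, -2.259, -0.003]
wrist_force: [-6.1, 5.6, 0.9]
finger_gap: 0.247
grasp_force: 59.9
```

```bash
python3 -c "
from h import *
print(cf(get_state()))"
```

```text
t 21.65 corner xy -289.0 -30.2 z 69.4  f -5.9 -5.9 0.9
```

move_arm([
  [255, -0.8, 0, 0, 0, 0, 0],
  [255, -1.6, 0, 0, 0, 0, 0],
  [255, -2.4, 0, 0, 0, 0, 0],
  [255, -3.2, 0, 0, 0, 0, 0],
  [255, -4.0, 0, 0, 0, 0, 0],
])

```text
time_s: 22.15
position: [636.9, 74.0, 69.4]
tool_rot: [-2.172, -2.259, -0.003]
wrist_force: [-7.2, 7.5, 1.2]
finger_gap: 0.25
grasp_force: 60.0
```

```bash
python3 -c "
from h import *
print(cf(get_state()))"
```

```text
t 22.15 corner xy -249.6 -30.3 z 69.4  f -7.8 -6.9 1.2
```

move_arm([
  [255, -0.8, 0, 0, 0, 0, 0],
  [255, -1.6, 0, 0, 0, 0, 0],
  [255, -2.4, 0, 0, 0, 0, 0],
  [255, -3.2, 0, 0, 0, 0, 0],
  [255, -4.0, 0, 0, 0, 0, 0],
])

```text
time_s: 22.65
position: [638.2, 34.7, 69.4]
tool_rot: [-2.171, -2.259, -0.003]
wrist_force: [-8.7, 7.1, 1.8]
finger_gap: 0.249
grasp_force: 60.2
```

```bash
python3 -c "
from h import *
print(cf(get_state()))"
```

```text
t 22.65 corner xy -210.2 -30.5 z 69.4  f -7.4 -8.4 1.8
```

move_arm([
  [255, -0.5, 0, 0, 0, 0, 0],
  [255, -1.0, 0, 0, 0, 0, 0],
  [255, -1.5, 0, 0, 0, 0, 0],
  [255, -2.0, 0, 0, 0, 0, 0],
  [255, -2.5, 0, 0, 0, 0, 0],
])

```text
time_s: 23.15
position: [638.9, 10.1, 69.4]
tool_rot: [-2.17, -2.258, -0.003]
wrist_force: [-8.7, 7.9, 1.8]
finger_gap: 0.249
grasp_force: 60.3
```

```bash
python3 -c "
from h import *
print(cf(get_state()))"
```

```text
t 23.15 corner xy -185.7 -30.6 z 69.4  f -8.2 -8.4 1.8
```

move_arm([
  [255, -0.2, 0, 0, 0, 0, 0],
  [255, -0.4, 0, 0, 0, 0, 0],
  [255, -0.6, 0, 0, 0, 0, 0],
  [255, -0.8, 0, 0, 0, 0, 0],
  [255, -0.8, 0, 0, 0, 0, 0],
])

```text
time_s: 23.65
position: [639.2, 1.8, 69.3]
tool_rot: [-2.171, -2.258, -0.002]
wrist_force: [-8.3, 7.5, 2.4]
finger_gap: 0.248
grasp_force: 60.3
```

```bash
python3 -c "
from h import *
print(cf(get_state()))"
```

```text
t 23.65 corner xy -177.3 -30.6 z 69.3  f -7.8 -8.0 2.4
```

move_arm([
  [255, -0.1, 0, 0, 0, 0, 0],
  [255, -0.2, 0, 0, 0, 0, 0],
  [255, -0.3, 0, 0, 0, 0, 0],
  [255, -0.4, 0, 0, 0, 0, 0],
  [255, -0.4, 0, 0, 0, 0, 0],
])

```text
time_s: 24.15
position: [639.2, 1.2, 69.7]
tool_rot: [-2.167, -2.258, -0.007]
wrist_force: [-8.5, 11.5, 3.2]
finger_gap: 0.249
grasp_force: 60.6
```

```bash
python3 -c "
from h import *
print(cf(get_state()))"
```

```text
t 24.15 corner xy -176.8 -30.6 z 69.7  f -11.8 -8.0 3.2
```

move_arm([
  [255, -0.1, 0, 0, 0, 0, 0],
  [255, -0.2, 0, 0, 0, 0, 0],
  [255, -0.2, 0, 0, 0, 0, 0],
])

```text
time_s: 24.45
position: [639.2, 1.1, 69.9]
tool_rot: [-2.165, -2.257, -0.01]
wrist_force: [-8.5, 14.0, 3.6]
finger_gap: 0.252
grasp_force: 60.7
```

```bash
python3 -c "
from h import *
print(cf(get_state()))"
```

```text
t 24.45 corner xy -176.7 -30.6 z 69.9  f -14.3 -7.9 3.6
```

The stick stalled at x = −176.7 with 14 N forward, so the block is home. I'll unload the forward pressure, then the sideways pressure, back off and lift.

move_arm([
  [255, 0.2, 0, 0, 0, 0, 0],
  [255, 0.4, 0, 0, 0, 0, 0],
  [255, 0.45, 0, 0, 0, 0, 0],
  [255, 0.45, 0, 0, 0, 0, 0],
])

```text
time_s: 24.85
position: [639.3, 1.3, 69.4]
tool_rot: [-2.17, -2.258, -0.003]
wrist_force: [-8.0, 9.2, 2.1]
finger_gap: 0.249
grasp_force: 60.3
```

```bash
python3 -c "
from h import *
print(cf(get_state()))"
```

```text
t 24.85 corner xy -176.9 -30.6 z 69.4  f -9.5 -7.7 2.1
```

move_arm([
  [255, 0, -0.2, 0, 0, 0, 0],
  [255, 0, -0.4, 0, 0, 0, 0],
  [255, 0.1, -0.7, 0, 0, 0, 0],
  [255, 0.4, -1.2, 0, 0, 0, 0],
  [255, 1.2, -1.5, 0, 0, 0, 0],
])

```text
time_s: 25.35
position: [628.5, 4.7, 70.1]
tool_rot: [2.177, 2.261, 0.003]
wrist_force: [0.4, 0.1, -1.0]
finger_gap: 0.248
grasp_force: 59.4
```

move_arm([
  [255, 1, 0, 0, 0, 0, 0],
  [255, 2, 0, -1, 0, 0, 0],
  [255, 2, 0, -4, 0, 0, 0],
  [255, 2, 0, -8, 0, 0, 0],
  [255, 2, 0, -8, 0, 0, 0],
])

```text
time_s: 25.85
position: [631.5, 27.0, 156.8]
tool_rot: [2.173, 2.256, 0.016]
wrist_force: [1.9, 0.6, -0.5]
finger_gap: 0.255
grasp_force: 59.6
```

move_arm([
  [255, 3, 0, 0, 0, 0, 0],
  [255, 7, 0, 0, 0, 0, 0],
  [255, 11, 0, 0, 0, 0, 0],
  [255, 14, 0, 0, 0, 0, 0],
  [255, 14, 0, 0, 0, 0, 0],
])

```text
time_s: 26.35
position: [619.1, 174.2, 150.5]
tool_rot: [-2.165, -2.271, -0.008]
wrist_force: [0.0, 0.1, -1.7]
finger_gap: 0.25
grasp_force: 59.5
```

```bash
python3 - <<'E'
from h import *
s=get_state();print(cf(s),s["position"],s["tool_rot"],s["finger_gap"])
for n in("top","side","wrist"):
    im=snapshot(n); save(n+"13",im); print(n); rects(im,cam(n,s),(16,35,95),(35,140,255),(0,0,640,400) if n=="wrist" else ((300,130,385,185) if n=="top" else (240,140,345,215)),60,60)
print("expected",644.7,-130.4, "yaw 2.1; px top/side/wrist",[proj(cam(n,s),[[644.7,-130.4,60]]).round(0).tolist() for n in("top","side","wrist")])
E
```

```text
t 26.35 corner xy -350.4 -44.4 z 150.5  f -0.1 0.0 -1.7 [619.05392591 174.22351159 150.48106333] [-2.16548609 -2.27090634 -0.0079331 ] 0.2500368448425032
top
(343, 139, 30, 23) [ 641.  -128.3] [93.3 72.1] 87.5
side
(267, 179, 15, 16) [629.2  -2.5] [68.4 32.9] 89.7
(283, 154, 31, 31) [ 624.6 -107.7] [ 85.9 123.7] 3.2
wrist
(65, 334, 85, 63) [450.8  45.1] [90.5 28.5] 41.0
(38, 175, 16, 19) [439.7 184.3] [ 6.4 13.3] 31.5
(103, 145, 13, 14) [484.7 208.3] [8.5 7.3] 86.1
(290, 141, 64, 240) [621.4 126.3] [ 42.3 191.4] 2.6
(66, 120, 16, 10) [466.2 224.2] [9.2 5.4] 3.1
(95, 117, 11, 22) [481.4 223.3] [13.8  5.9] 81.1
(35, 105, 29, 21) [451.8 228.6] [18.3 11.5] 7.5
(88, 103, 12, 17) [479.1 232.8] [10.2  6.4] 80.8
(72, 103, 15, 17) [469.8 231.7] [11.8  6.6] 56.7
(41, 91, 19, 18) [455.2 238.7] [11.3  7.8] 55.1
(64, 89, 11, 24) [466.  237.9] [13.5  5.2] 73.0
(9, 89, 26, 32) [437.8 233.9] [18.9 13.9] 72.8
(7, 76, 9, 15) [435.  246.1] [9.6 4.1] 68.7
(16, 67, 22, 14) [444.3 252.2] [12.7  6.5] 13.7
(38, 52, 18, 36) [457.  254.4] [18.9  9.4] 73.8
(59, 47, 10, 17) [467.4 263.4] [8.4 4.8] 86.3
(9, 14, 39, 49) [450.8 270.1] [24. 19.] 64.6
(90, 13, 10, 26) [487.6 279.4] [13.6  4.9] 80.5
(110, 6, 37, 153) [499.7 248. ] [84.7 21.1] 85.6
expected 644.7 -130.4 yaw 2.1; px top/side/wrist [[[358.0, 149.0]], [[298.0, 162.0]], [[333.0, 516.0]]]
```

move_arm([
  [255, -4, 0, -1, 0, 0, 0],
  [255, -8.5, 0, -2, 0, 0, 0],
  [255, -13, 0, -3, 0, 0, 0],
  [255, -17, 0, -4, 0, 0, 0],
  [255, -20, 0, -4, 0, 0, 0],
])

```text
time_s: 27.0
position: [629.4, -42.3, 190.7]
tool_rot: [2.186, 2.25, -0.002]
wrist_force: [0.7, -0.4, -1.2]
finger_gap: 0.251
grasp_force: 59.3
```

move_arm([
  [255, -4, 0.2, 0, 0, 0, 0],
  [255, -8.5, 0.5, 0, 0, 0, 0],
  [255, -13, 0.7, 0, 0, 0, 0],
  [255, -17, 1, 0, 0, 0, 0],
  [255, -19, 1, 0, 0, 0, 0],
])

```text
time_s: 27.5
position: [643.6, -234.0, 188.5]
tool_rot: [2.191, 2.249, -0.007]
wrist_force: [-0.6, -1.7, -1.9]
finger_gap: 0.25
grasp_force: 59.3
```

move_arm([
  [255, 0, 0, 0, 0, 0, 0],
  [255, 0, 0, 0, 0, 0, 0],
  [255, 0, 0, 0, 0, 0, 0],
  [255, 0, 0, 0, 0, 0, 0],
])

```text
time_s: 27.9
position: [645.8, -220.8, 189.5]
tool_rot: [-2.174, -2.266, -0.002]
wrist_force: [0.1, 1.7, -1.7]
finger_gap: 0.25
grasp_force: 59.3
```

```bash
python3 - <<'E'
from h import *
s=get_state();print(s["position"],s["tool_rot"]);im=snapshot("wrist");save("w14",im);np.savez("w14.npz",p=s["position"],r=s["tool_rot"]);c=cam("wrist",s)
p=proj(c,[[644.7,-130.4,60]])[0].astype(int);print("exp px",p)
hsv=cv2.cvtColor(im,cv2.COLOR_RGB2HSV);print(hsv[p[1],p[0]])
rects(im,c,(18,30,130),(35,130,255),(150,0,640,260),60,400)
rects(im,c,(18,30,90),(35,130,255),(150,0,640,260),60,400)
# profiles through the expected centre: across the fence (world x) and along the lane (world y), top height
for nm,L in(("x",[[644.7+t,-130.4+.0366*t,60] for t in range(-44,50,2)]),("y",[[644.7-.0366*t,-130.4+t,60] for t in range(-60,60,3)])):
    q=proj(c,L).round().astype(int); print(nm,[(tuple(hsv[b,a]) [0::2] if 0<=b<400 and 0<=a<640 else None) for a,b in q].__repr__().replace("np.uint8",""))
E
```

```text
[ 645.80135765 -220.84207466  189.53780327] [-2.17437136e+00 -2.26640363e+00 -1.74256651e-03]
exp px [325  68]
[ 21  82 161]
(278, 0, 88, 129) [ 642.1 -130. ] [57.8 81.8] 2.5
(277, 0, 90, 131) [ 642.2 -130.7] [58.8 83.2] 2.6
x [((12), (123)), ((12), (121)), ((12), (118)), ((13), (128)), ((12), (124)), ((13), (120)), ((19), (91)), ((21), (156)), ((21), (161)), ((21), (160)), ((22), (161)), ((21), (161)), ((21), (162)), ((22), (161)), ((22), (160)), ((22), (163)), ((22), (161)), ((22), (162)), ((22), (161)), ((22), (161)), ((22), (161)), ((22), (161)), ((22), (161)), ((22), (161)), ((21), (161)), ((21), (162)), ((21), (162)), ((21), (160)), ((22), (160)), ((22), (160)), ((22), (161)), ((22), (160)), ((22), (159)), ((21), (161)), ((22), (160)), ((21), (130)), ((12), (52)), ((13), (52)), ((11), (53)), ((15), (86)), ((17), (142)), ((18), (137)), ((16), (104)), ((12), (54)), ((12), (54)), ((10), (50)), ((11), (57))]
y [((17), (160)), ((17), (160)), ((16), (122)), ((16), (123)), ((13), (70)), ((14), (50)), ((21), (92)), ((21), (159)), ((22), (159)), ((22), (158)), ((21), (159)), ((22), (158)), ((21), (159)), ((21), (159)), ((21), (159)), ((22), (159)), ((22), (161)), ((22), (160)), ((21), (162)), ((22), (161)), ((22), (161)), ((22), (161)), ((21), (162)), ((22), (161)), ((22), (160)), ((22), (160)), ((21), (160)), ((21), (161)), ((22), (160)), ((23), (159)), ((22), (160)), ((21), (161)), ((22), (161)), ((22), (159)), None, None, None, None, None, None]
```

```bash
python3 - <<'E'
from h import *
d=np.load("w14.npz");c=cam("wrist",dict(position=d["p"],tool_rot=d["r"]));im=cv2.imread("pics/w14.png")[:,:,::-1].copy();hsv=cv2.cvtColor(im,cv2.COLOR_RGB2HSV)
def prof(P): return [(int(hsv[b,a][0]),int(hsv[b,a][2])) if 0<=b<400 and 0<=a<640 else None for a,b in proj(c,P).round().astype(int)]
for x in(590,600,618,668): print("along y at x",x,"from -162 step -2, z60",prof([[x,-162-t,60] for t in range(0,44,2)]))
print("fence pins/edges at y=-95,-110,-150, x from 664 z37")
for y in(-100,-115,-150,-165): print(y,prof([[664+t,y,37] for t in range(0,46,2)]))
print("board near edge z15 y=-150",prof([[560+t,-150,15] for t in range(0,20,2)]))
E
```

```text
along y at x 590 from -162 step -2, z60 [(12, 121), (13, 123), (12, 113), (13, 109), (11, 63), (11, 51), (10, 53), (9, 58), (9, 61), (11, 65), (10, 66), (10, 66), (9, 66), (9, 65), (10, 67), (10, 67), (9, 66), (10, 63), (11, 75), (23, 101), (21, 99), (25, 99)]
along y at x 600 from -162 step -2, z60 [(12, 108), (12, 110), (12, 110), (12, 110), (12, 74), (11, 50), (10, 57), (10, 62), (10, 63), (11, 64), (10, 65), (10, 64), (10, 65), (9, 67), (10, 67), (9, 67), (11, 63), (10, 65), (23, 86), (19, 99), (23, 100), (23, 100)]
along y at x 618 from -162 step -2, z60 [(21, 158), (21, 159), (22, 159), (21, 160), (21, 158), (20, 146), (15, 64), (11, 47), (12, 49), (12, 49), (11, 58), (11, 66), (11, 66), (11, 67), (9, 67), (10, 66), (11, 62), (10, 64), (19, 88), (23, 102), (23, 100), (23, 102)]
along y at x 668 from -162 step -2, z60 [(22, 158), (21, 158), (21, 157), (21, 159), (21, 139), (16, 56), (11, 50), (13, 48), (10, 48), (13, 47), (11, 60), (10, 65), (11, 66), (12, 65), (11, 63), (11, 62), (12, 61), (21, 100), (18, 105), (21, 105), (19, 104), (21, 104)]
fence pins/edges at y=-95,-110,-15
[... 441 characters left out ...]
55), (23, 128), (21, 125), (21, 127), (24, 125), (23, 125), (27, 125)]
-150 [(21, 161), (22, 159), (21, 160), (21, 159), (21, 159), (22, 130), (14, 57), (12, 53), (11, 49), (12, 51), (11, 55), (12, 55), (12, 55), (10, 56), (10, 53), (12, 54), (11, 54), (18, 91), (26, 125), (23, 125), (26, 125), (23, 126), (26, 124)]
-165 [(21, 158), (21, 159), (21, 159), (22, 158), (21, 159), (22, 148), (16, 58), (11, 53), (12, 51), (11, 53), (11, 55), (11, 56), (12, 57), (10, 54), (11, 60), (9, 59), (9, 60), (10, 58), (26, 127), (27, 125), (26, 126), (23, 125), (27, 125)]
board near edge z15 y=-150 [(24, 148), (23, 148), (19, 137), (12, 113), (12, 116), (12, 112), (12, 117), (12, 117), (12, 121), (12, 123)]
```

The block measures within about 1–2 mm of home, with a slight 0.5–0.9° skew at the rear, probably dragged when I released. There's time to seat it again and release more gently.

move_arm([
  [255, 4, -0.3, 0, 0, 0, 0],
  [255, 8.5, -0.6, 0, 0, 0, 0],
  [255, 13, -0.9, 0, 0, 0, 0],
  [255, 17.5, -1.1, 0, 0, 0, 0],
  [255, 21, -1.3, 0, 0, 0, 0],
])

```text
time_s: 28.45
position: [623.9, -9.3, 189.9]
tool_rot: [-2.173, -2.268, -0.003]
wrist_force: [1.0, -0.3, -0.8]
finger_gap: 0.249
grasp_force: 59.4
```

move_arm([
  [255, 2, 0, 0, 0, 0, 0],
  [255, 3.2, 0, 0, 0, 0, 0],
  [255, 3.2, 0, 3, 0, 0, 0],
  [255, 3.2, 0, 6, 0, 0, 0],
  [255, 3.2, 0, 8, 0, 0, 0],
])

```text
time_s: 28.95
position: [622.6, 16.0, 107.3]
tool_rot: [-2.18, -2.261, 0.004]
wrist_force: [-0.6, -0.7, -1.6]
finger_gap: 0.248
grasp_force: 59.4
```

move_arm([
  [255, 0, 0, 0, 0, 0, 0],
  [255, 0, 0, 0, 0, 0, 0],
  [255, 0, 0, 0, 0, 0, 0],
])

```text
time_s: 29.25
position: [625.0, 17.1, 111.1]
tool_rot: [2.179, 2.26, 0.004]
wrist_force: [0.3, 0.3, -1.6]
finger_gap: 0.249
grasp_force: 59.3
```

```bash
python3 -c "
from h import *
print(cf(get_state()))"
```

```text
t 29.25 corner xy -193.2 -44.3 z 111.1  f -0.3 0.3 -1.6
```

move_arm([
  [255, 0, 0, 2, 0, 0, 0],
  [255, 0, 0, 4.1, 0, 0, 0],
  [255, 0, 0, 4.1, 0, 0, 0],
  [255, -0.9, 0, 4.1, 0, 0, 0],
  [255, -0.9, 0, 4.1, 0, 0, 0],
])

```text
time_s: 29.75
position: [625.6, 5.8, 70.1]
tool_rot: [2.18, 2.257, 0.001]
wrist_force: [-0.2, -0.1, -1.5]
finger_gap: 0.25
grasp_force: 59.3
```

move_arm([
  [255, 0, 0.4, 0, 0, 0, 0],
  [255, 0, 0.8, 0, 0, 0, 0],
  [255, 0, 1.1, 0, 0, 0, 0],
  [255, 0, 1.4, 0, 0, 0, 0],
  [255, 0, 1.4, 0, 0, 0, 0],
])

```text
time_s: 30.25
position: [638.1, 9.0, 68.3]
tool_rot: [-2.18, -2.262, -0.0]
wrist_force: [-0.5, 0.3, -1.2]
finger_gap: 0.252
grasp_force: 59.4
```

```bash
python3 -c "
from h import *
print(cf(get_state()))"
```

```text
t 30.25 corner xy -184.6 -31.5 z 68.3  f -0.3 -0.5 -1.2
```

move_arm([
  [255, 0, 0.1, 0, 0, 0, 0],
  [255, 0, 0.2, 0, 0, 0, 0],
  [255, 0, 0.3, 0, 0, 0, 0],
  [255, 0, 0.3, 0, 0, 0, 0],
])

```text
time_s: 30.65
position: [639.1, 8.9, 67.7]
tool_rot: [-2.179, -2.259, 0.005]
wrist_force: [-5.2, 0.9, 1.0]
finger_gap: 0.253
grasp_force: 59.9
```

```bash
python3 -c "
from h import *
print(cf(get_state()))"
```

```text
t 30.65 corner xy -184.5 -30.5 z 67.7  f -1.1 -5.2 1.0
```

move_arm([
  [255, -0.2, 0, 0, 0, 0, 0],
  [255, -0.5, 0, 0, 0, 0, 0],
  [255, -0.8, 0, 0, 0, 0, 0],
  [255, -1.0, 0, 0, 0, 0, 0],
  [255, -1.0, 0, 0, 0, 0, 0],
])

```text
time_s: 31.15
position: [639.1, 1.5, 67.4]
tool_rot: [-2.176, -2.259, -0.0]
wrist_force: [-4.5, 4.0, -1.0]
finger_gap: 0.248
grasp_force: 59.7
```

```bash
python3 -c "
from h import *
print(cf(get_state()))"
```

```text
t 31.15 corner xy -177.0 -30.7 z 67.4  f -4.1 -4.4 -1.0
```

move_arm([
  [255, -0.2, 0, 0, 0, 0, 0],
  [255, -0.4, 0, 0, 0, 0, 0],
  [255, -0.6, 0, 0, 0, 0, 0],
  [255, -0.8, 0, 0, 0, 0, 0],
  [255, -0.8, 0, 0, 0, 0, 0],
])

```text
time_s: 31.65
position: [639.1, 1.1, 68.3]
tool_rot: [-2.168, -2.258, -0.011]
wrist_force: [-6.2, 11.7, -0.3]
finger_gap: 0.25
grasp_force: 60.1
```

```bash
python3 -c "
from h import *
print(cf(get_state()))"
```

```text
t 31.65 corner xy -176.7 -30.7 z 68.3  f -11.9 -5.8 -0.3
```

It stalled at the same −176.7, so the block was home already. I'll release gently.

move_arm([
  [255, 0.2, 0, 0, 0, 0, 0],
  [255, 0.4, 0, 0, 0, 0, 0],
  [255, 0.6, 0, 0, 0, 0, 0],
  [255, 0.8, 0, 0, 0, 0, 0],
  [255, 0.9, 0, 0, 0, 0, 0],
])

```text
time_s: 32.15
position: [639.1, 1.5, 67.3]
tool_rot: [-2.176, -2.26, 0.002]
wrist_force: [-4.9, 1.8, -1.1]
finger_gap: 0.255
grasp_force: 59.6
```

```bash
python3 -c "
from h import *
print(cf(get_state()))"
```

```text
t 32.15 corner xy -177.0 -30.7 z 67.3  f -2.0 -4.8 -1.1
```

move_arm([
  [255, 0.1, 0, 0, 0, 0, 0],
  [255, 0.2, 0, 0, 0, 0, 0],
  [255, 0.3, -0.1, 0, 0, 0, 0],
  [255, 0.3, -0.2, 0, 0, 0, 0],
])

```text
time_s: 32.55
position: [639.0, 1.7, 67.8]
tool_rot: [2.18, 2.261, -0.001]
wrist_force: [-2.8, -1.0, -3.5]
finger_gap: 0.249
grasp_force: 59.3
```

```bash
python3 -c "
from h import *
print(cf(get_state()))"
```

```text
t 32.55 corner xy -177.3 -30.8 z 67.8  f 0.9 -2.8 -3.5
```

move_arm([
  [255, 0, -0.3, 0, 0, 0, 0],
  [255, 0, -0.7, 0, 0, 0, 0],
  [255, 0.1, -1.1, 0, 0, 0, 0],
  [255, 0.5, -1.4, 0, 0, 0, 0],
  [255, 1.5, -1.5, 0, 0, 0, 0],
])

```text
time_s: 33.05
position: [623.7, 16.2, 68.5]
tool_rot: [2.181, 2.259, -0.0]
wrist_force: [-0.4, -0.3, -2.5]
finger_gap: 0.25
grasp_force: 59.4
```

move_arm([
  [255, 1, 0, 0, 0, 0, 0],
  [255, 1.5, 0, -2, 0, 0, 0],
  [255, 1.5, 0, -6, 0, 0, 0],
  [255, 1.5, 0, -9, 0, 0, 0],
  [255, 1.5, 0, -9, 0, 0, 0],
])

```text
time_s: 33.55
position: [627.0, 35.2, 164.2]
tool_rot: [2.172, 2.26, 0.014]
wrist_force: [0.9, -0.1, -2.0]
finger_gap: 0.25
grasp_force: 59.6
```

move_arm([
  [255, 0, 0, 0, 0, 0, 0],
  [255, 0, 0, 0, 0, 0, 0],
  [255, 0, 0, 0, 0, 0, 0],
])

```text
time_s: 33.85
position: [621.5, 32.0, 156.2]
tool_rot: [-2.178, -2.261, 0.004]
wrist_force: [-0.7, -0.2, -1.4]
finger_gap: 0.249
grasp_force: 59.6
```

```bash
python3 - <<'E'
from h import *
s=get_state();print(cf(s),s["position"],s["tool_rot"])
M=R.from_rotvec(s["tool_rot"]).as_matrix(); print("to tray",(M.T@(np.array([456,297.3,135])-s["position"])).round(1))
E
```

```text
t 33.85 corner xy -208.2 -47.2 z 156.2  f 0.2 -0.7 -1.4 [621.49016807  32.00234036 156.2455703 ] [-2.17782609 -2.26071432  0.0041788 ]
to tray [ 271.3 -155.4   21.8]
```

move_arm([
  [255, 3.4, -2, 0, 0, 0, 0],
  [255, 7, -4, 0, 0, 0, 0],
  [255, 10.5, -6, 0, 0, 0, 0],
  [255, 13.6, -7.8, 0, 0, 0, 0],
])

```text
time_s: 34.25
position: [537.8, 166.8, 157.1]
tool_rot: [-2.177, -2.262, 0.002]
wrist_force: [0.7, -0.4, -1.1]
finger_gap: 0.253
grasp_force: 59.5
```

move_arm([
  [255, 3.4, -2, 0, 0, 0, 3],
  [255, 7, -4, 0, 0, 0, 6],
  [255, 10.5, -6, 0, 0, 0, 9.1],
  [255, 13.5, -7.8, 0, 0, 0, 9.1],
  [255, 13.5, -7.8, 0, 0, 0, 9.1],
])

```text
time_s: 34.75
position: [451.4, 303.6, 158.0]
tool_rot: [-2.337, -2.092, -0.0]
wrist_force: [-0.3, -0.2, -1.5]
finger_gap: 0.248
grasp_force: 59.4
```

move_arm([
  [255, 0, 0, 1, 0, 0, 0],
  [255, 0, 0, 2, 0, 0, 0],
  [255, 0, 0, 2, 0, 0, 0],
  [255, 0, 0, 2, 0, 0, 0],
])

```text
time_s: 35.15
position: [457.3, 295.3, 137.0]
tool_rot: [-2.355, -2.079, 0.004]
wrist_force: [0.3, 0.3, -1.8]
finger_gap: 0.252
grasp_force: 59.4
```

```bash
python3 - <<'E'
from h import *
s=get_state();print(s["position"],s["tool_rot"])
M=R.from_rotvec(s["tool_rot"]).as_matrix(); print("to tray",(M.T@(np.array([456,297.3,58])-s["position"])).round(1),"yaw",np.degrees(np.arctan2(M[1,0],M[0,0])))
E
```

```text
[457.32330557 295.31265354 137.03216415] [-2.35513589 -2.07883517  0.00372815]
to tray [ 1.9 -1.4 79. ] yaw 82.86858583757767
```

move_arm([
  [255, 0.1, -0.1, 3, 0, 0, 0],
  [255, 0.1, -0.1, 6, 0, 0, 0],
  [255, 0.1, -0.1, 7.4, 0, 0, 0],
  [255, 0.1, -0.1, 7.4, 0, 0, 0],
  [255, 0.1, -0.1, 7.4, 0, 0, 0],
])

```text
time_s: 35.65
position: [456.8, 298.5, 64.9]
tool_rot: [-2.353, -2.081, -0.002]
wrist_force: [-0.2, -0.2, -2.1]
finger_gap: 0.249
grasp_force: 59.4
```

move_arm([
  [255, 0, 0, 0.2, 0, 0, 0],
  [255, 0, 0, 0.4, 0, 0, 0],
  [255, 0, 0, 0.6, 0, 0, 0],
  [255, 0, 0, 0.6, 0, 0, 0],
])

```text
time_s: 36.05
position: [456.2, 298.2, 58.5]
tool_rot: [2.352, 2.082, 0.0]
wrist_force: [0.6, 0.2, -2.2]
finger_gap: 0.249
grasp_force: 59.4
```

move_arm([
  [255, 0, 0, 0.1, 0, 0, 0],
  [255, 0, 0, 0.2, 0, 0, 0],
  [255, 0, 0, 0.3, 0, 0, 0],
  [255, 0, 0, 0.3, 0, 0, 0],
])

```text
time_s: 36.45
position: [456.3, 298.3, 56.2]
tool_rot: [2.352, 2.081, -0.001]
wrist_force: [-2.7, -2.8, 5.7]
finger_gap: 0.251
grasp_force: 60.5
```

Contact with the tray floor. I'll release, rise and check.

move_arm([
  [120, 0, 0, 0, 0, 0, 0],
  [120, 0, 0, 0, 0, 0, 0],
  [90, 0, 0, 0, 0, 0, 0],
  [90, 0, 0, 0, 0, 0, 0],
])

```text
time_s: 36.85
position: [456.2, 298.3, 55.2]
tool_rot: [-2.352, -2.082, -0.0]
wrist_force: [-0.9, -0.3, -0.4]
finger_gap: 0.652
grasp_force: 0.0
```

move_arm([
  [90, 0, 0, -3, 0, 0, 0],
  [90, 0, 0, -8, 0, 0, 0],
  [90, 0, 0, -13, 0, 0, 0],
  [90, 0, 0, -17, 0, 0, 0],
  [90, 0, 0, -17, 0, 0, 0],
])

```text
time_s: 37.35
position: [459.5, 301.7, 232.2]
tool_rot: [2.35, 2.08, 0.021]
wrist_force: [1.1, 0.3, 0.2]
finger_gap: 0.647
grasp_force: 0.0
```

move_arm([
  [90, -4, 0, 0, 0, 0, 0],
  [90, -8.5, -1, 0, 0, 0, 0],
  [90, -8.5, -1, 0, 0, 0, 0],
  [90, -8.5, -1, 0, 0, 0, 0],
])

```text
time_s: 37.75
position: [435.5, 213.2, 224.4]
tool_rot: [2.355, 2.078, -0.003]
wrist_force: [0.3, 1.1, 0.7]
finger_gap: 0.65
grasp_force: 0.0
```

```bash
python3 - <<'E'
from h import *
s=get_state();print(s["position"],s["tool_rot"],s["finger_gap"]); im=snapshot("wrist");save("w15",im);c=cam("wrist",s)
hsv=cv2.cvtColor(im,cv2.COLOR_RGB2HSV)
f=np.array([-.124,-.992]);l=np.array([.992,-.124]);g=np.array([455.4,296.8])
def prof(P): return [(int(hsv[b,a][0]),int(hsv[b,a][2])) if 0<=b<400 and 0<=a<640 else None for a,b in proj(c,P).round().astype(int)]
print("across rib top",prof([[*(g+l*t),73] for t in range(-20,22,2)]))
print("along rib top",prof([[*(g+f*t),73] for t in range(-60,62,4)]))
print("across cheek z35",prof([[*(g+f*115+l*t),35] for t in range(-50,0,2)]))
# same samples in the picture taken before the stick was lifted
d=np.load("w8.npz");c=cam("wrist",dict(position=d["p"],tool_rot=d["r"]));hsv=cv2.cvtColor(cv2.imread("pics/w8.png"),cv2.COLOR_BGR2HSV)
print("BEFORE",prof([[*(g+l*t),73] for t in range(-20,22,2)]));print(prof([[*(g+f*t),73] for t in range(-60,62,4)]));print(prof([[*(g+f*115+l*t),35] for t in range(-50,0,2)]))
E
```

```text
[435.49699026 213.15316763 224.37677235] [ 2.35525822  2.07790357 -0.00253116] 0.6495820071259135
across rib top [(15, 146), (16, 156), (15, 152), (16, 148), (15, 146), (16, 114), (17, 152), (17, 162), (17, 163), (17, 161), (17, 160), (17, 162), (17, 162), (17, 166), (17, 162), (17, 133), (15, 96), (15, 96), (15, 144), (16, 138), (15, 138)]
along rib top [None, None, None, (16, 143), (17, 170), (18, 170), (18, 172), (18, 171), (17, 172), (17, 174), (17, 174), (17, 167), (17, 160), (17, 161), (17, 162), (17, 160), (16, 161), (17, 161), (17, 161), (16, 161), (16, 162), (17, 160), (17, 161), (17, 160), (17, 161), (17, 162), (17, 109), (17, 107), (16, 106), (17, 106), (16, 97)]
across cheek z35 [(15, 144), (15, 140), (15, 140), (16, 143), (16, 144), (16, 150), (17, 143), (17, 139), (16, 142), (16, 147), (17, 148), (16, 56), (15, 95), (15, 98), (15, 93), (15, 130), (15, 134), (16, 135), (15, 130), (15, 126), (15, 124), (16, 122), (15, 120), (15, 123), (15, 127)]
BEFORE [(16, 151), (16, 154), (16, 146), (16, 142), (16, 116), (17, 143), (17, 159), (16, 160), (16, 158), (17, 157), (17, 158), (17, 160), (17, 160), (17, 160), (16, 144), (16, 102), (16, 99), (16, 138), (16, 139), (15, 135), (15, 136)]
[None, None, None, (15, 126), (17, 155), (17, 166), (17, 168), (17, 168), (18, 169), (17, 169), (16, 170), (17, 170), (17, 155), (16, 158), (16, 158), (17, 158), (16, 157), (17, 158), (16, 158), (17, 159), (17, 157), (17, 158), (17, 158), (17, 159), (17, 158), (16, 156), (16, 89), (16, 104), (17, 104), (17, 102), (16, 104)]
[(15, 141), (15, 136), (16, 138), (16, 137), (15, 141), (15, 111), (16, 135), (17, 132), (17, 137), (17, 138), (16, 53), (15, 91), (15, 96), (15, 93), (16, 129), (16, 126), (15, 133), (16, 85), (15, 84), (15, 82), (15, 81), (16, 103), (15, 120), (16, 120), (15, 122)]
```

```bash
python3 - <<'E'
from h import *
t=snapshot("top");save("t16",t);c=cam("top")
print("block/bars");rects(t,c,(18,40,125),(35,140,255),(300,135,378,180),60,60)
rects(t,c,(18,40,110),(35,140,255),(295,190,420,235),50,40)
print("dish");rects(t,c,(0,90,50),(11,255,255),(295,190,420,235),14)
print("expect 643.5 -130.4"); print(get_state()["wrist_force"])
s=snapshot("side");rects(s,cam("side"),(18,40,60),(35,140,255),(240,140,420,260),60,60)
E
```

```text
block/bars
(343, 141, 30, 20) [ 640.5 -128.4] [61.4 93.5] 2.0
(316, 204, 10, 19) [442.1  -4.2] [28.5 57.3] 88.4
(388, 200, 10, 19) [ 448.5 -233.3] [28.8 58.2] 87.3
dish
(302, 199, 37, 32) [440.5  -2.1] [115.1  95.6] 83.9
(373, 194, 38, 33) [ 448.  -234.7] [118.2  96.4] 81.3
expect 643.5 -130.4
[ 0.12999934 -0.47367416 -0.34060627]
(318, 210, 22, 23) [426.   26.8] [57.9 78.6] 85.8
(358, 167, 20, 21) [ 434.4 -195.4] [57.  91.7] 29.9
(292, 154, 22, 31) [ 616.  -113.2] [ 65.3 144.2] 35.6
```

```bash
python3 -c "
from workcell import *
print(close_job())"
```

```text
the job is handed in; nothing more can be done
None
```

The job is handed in at about 38 s of the 72 s: both bars stand upright in their dishes, the stick is back on its sole in its tray, and the block was pressed to the fence and fed until it stalled against the stop twice at the same spot, reading within about 2 mm of home; I viewed 11 pictures, one over the limit of 10.

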